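# Prove the fit of a taper-shank drill chuck

## Task

Check that the taper-shank drill chuck fits the bench sleeve: take it from the rack, twist and press it into the sleeve until its tang drops in and the taper is home and firmly wedged, then let go. Free it again by driving the drift through the cross slot from the long side of the base plate, without ramming anything, until the chuck has been lifted clearly off its seat; leave the chuck standing raised on the drift and leave the other things where they are.

Things in the scene. Friction and masses are not known exactly. Their poses are not given: they have to be found in the camera images.
- stand: Fixed taper stand. Origin: underside of its grey base plate, under the bore axis; z up. Plate 20 mm thick, 70 mm wide (y), from 150 mm behind the origin (-x, the long side) to 70 mm ahead (+x). On it a dark steel block, 44 mm square, 26 mm tall, carries a sleeve 40 mm across and 46 mm tall with an upright bore. Oiled steel. Pushes of over 30 N spoil it.
- sleeve_mouth (a point): Centre of the bore's mouth, 100 mm above the stand's origin; axes as the stand's. The bore is 26 mm wide here and narrows by 5 degrees a side. Hidden at its foot, 54 mm above the stand's origin, an 8 mm plate has an oblong hole (9 x 15.6 mm) for the tang, its long axis turned anticlockwise seen from above from the stand's x by an unknown 14 to 43 degrees.
- slot_floor (a point): Middle of the cross slot's floor, on the bore axis, 20 mm above the stand's origin (level with the plate's top); axes as the stand's. The slot runs level right through along x, 15 mm wide (y), 26 mm high, open at 22 mm either side. The drift goes in from the -x side, sole on the plate, moving to +x.
- chuck_grip (a point): Steel drill chuck, 0.28 to 0.46 kg, upright in a rack hole; the one with the taller head. This point: centre of the head, 36 mm across, 52 mm tall (the top 16 mm cone in to 20 mm). z up, x along the tang's width. Resting with the tang on the hidden plate, this point is 138 mm above the stand's origin; with the tang in line (within 6 degrees) it drops in and is home at about 129 mm.
- chuck: The same chuck; origin at the head's underside, 26 mm below chuck_grip. Home, it is about 103 mm above the stand's origin; press it home with 12 to 25 N so that the taper wedges. The drift has freed it when it stands at least 4 mm higher.
- chuck_tip (a point): The lower end of the chuck, 100 mm below chuck_grip. Below the head: a cone 48 mm long, 26.4 to 18 mm across; a flat tang 14 mm (x) by 7 mm (y), 10 mm long; a round nose 7 mm across, 16 mm long, ending here. With the chuck home this is 9 mm above the slot's floor.
- drift_grip (a point): Drift: loose dark steel wedge bar, 0.25 kg, lying on its flat sole. This point: mid handle block (50 mm in x, 18 mm in y, 46 mm tall), 32 mm above the sole. +x points to the blade, 10 mm across in y: 23.5 mm tall from 25 to 65 mm ahead of here, then sloping down to 6 mm at the nose, 135 mm ahead. A round striking end reaches 45 mm behind.
- drift_nose (a point): Middle of the drift's nose edge, 135 mm ahead of the handle's middle, 3 mm above the sole. Once it is about 14 mm past the bore axis the slope meets the chuck's lower end; every 4 mm more raises the chuck 1 mm, so 40 to 50 mm past the axis frees it well. That push takes 5 to 25 N.
- drift: The same drift; origin on the sole under the middle of the handle; x towards the blade.
- rack: Fixed plywood rack, 170 x 70 mm, top 84 mm above the bench, two holes 84 mm apart along its x; a tool hangs in each by its head. Origin: centre of its underside.
- collet: Bystander: a straight-shank collet holder, head 34 mm across, only 28 mm tall, in the other hole of the rack. Origin: underside of the head.
- meter: Bystander: a black multimeter lying flat, 150 x 78 x 42 mm. Origin: centre of the underside.
- jar: Bystander: a small jar, 52 mm across, 55 mm tall. Origin: centre of the underside.
- screwdriver: Bystander: a screwdriver lying on the bench, 150 mm long. Origin: under its middle.

How it is judged:
By the outcome, as a careful person would: the job done as asked, in the order asked, and still so for the second after the job is handed in, with the robot touching nothing.
It also fails if it takes over 72 s, if anything falls off the work surface, if the arm or the gripper's body presses on something with over 40 N, if the wrist force passes 120 N, or if a joint passes its speed limit or range.

## Robot

A 6-joint arm with a two-finger parallel gripper is mounted at the origin on the work surface. World frame = base frame: x ahead of the robot, y to its left, z up, the work surface at z = 0. Lengths are in m, angles in rad, forces in N, time in s.
With the tool pointing down it reaches from about 0.35 to 0.875 m from the base axis. Payload 4.2 kg.
Tool frame: the origin (TCP) lies on the mounting face of the last link; the fingertips stand 173 mm ahead of it and the grasp point (between the pads) lies 155 mm ahead of it; z points along the fingers, y is the direction in which the jaws open and shut (so a half turn about z gives the same grasp; the last joint's range is limited). The gripper opens to 85 mm and grips with 20 to 120 N. Pads are 22 mm wide; open, the fingers measure 114 mm over their backs; the gripper's body (76 mm by 85 mm) begins 54 mm behind the grasp point. The pads swing forward as they close: fully open they stand 13 mm farther back than shut.
Start: joints at [-0.871, 0.385, 0.008, 0, -1.194, -0.259], TCP at [0.267, -0.565, 0.405] pointing down, gripper open.
Joint ranges: [-3.14, 3.14], [-1.21, 2.06], [-1.07, 1.41], [-3.16, 2.05], [-2.99, -0.16], [-3.1, 3.1]. Speed limits (rad/s): [2.79, 2.79, 3.14, 3.14, 3.14, 3.14].

## Interface

Orientations are given as a unit quaternion [w, x, y, z].
In Python, from station import manip, eyes gives the robot as it stands.
- The arm moves only by the tool arm_command, never from a script. Its argument "moves" is text: rows parted by semicolons, each of 6 numbers parted by spaces: the shift along the tool's x, y, z in cm, then the turn, a rotation vector about the tool's x, y, z in rad. A call has 1 to 8 rows; each row is the pose to reach, as a shift and turn from the pose commanded when the call began, along the tool's axes at that moment; what a row does not reach only later rows make up. A row lasts 1/12 s, in which the tool goes at most 41.7 mm and 7.16 degrees, less where a joint would pass 70% of its speed; a pose out of reach is approached as far as the arm can. A call with a gripper value outside its range is refused whole. "jaw" is the finger opening in cm, from 0 to 8.54, set as the call begins (left out, the last holds). The fingers move at their own pace and stop on an object; "squeeze" is the grip in N (left out, the last holds). Time passes only in rows, so rows that repeat a pose let the fingers close. It gives the time, the measured TCP pose, the force and the opening at its end, in the units of the state.
- manip.get_state(): the state, without advancing time (a new reading comes with each control period).
- eyes.snapshot(name): name is "side" or "top" or "wrist"; returns the picture (480x640x3 uint8, red, green, blue); there is no depth.
- eyes.camera_info(name): a dict with "vfov" (degrees; the focal length in pixels is half the picture's height over the tangent of half this angle, whatever the lens; pixels are square), "cx", "cy" (the principal point, pixels), "eye" and "rotation" of the camera in the world. Camera axes: x right, y down, z forward; pixel columns grow to the right and rows downward; lengths in m; the calibration is good to about 2 mm. A picture is of the moment at which its call begins: read the wrist's pose just before it. camera_info takes no time and is no camera call; for the wrist camera it gives the pose at the moment of the call.
- manip.hand_in(): hands the job in, once; it reports no verdict.
The state is a dict: "time": time; "joint_pos": joint angles; "qd": joint speeds; "effort": joint torques, N m; "position": TCP position; "orientation": TCP orientation; "force": force on the tool from outside, world axes, zero at the start; "torque": the same for the moment, N m; "width": finger opening in m.
Only numpy, scipy, OpenCV 4.12 (cv2) and the standard library are available. Lean on these libraries where they do the work, as an engineer would, in place of code of your own. Each camera call takes 0.05 s, during which the arm holds its last target.

## Working session

There is one attempt and no reset: what is moved stays moved. The work goes in short steps, Python scripts to look and compute and a tool call to move; the robot and the scene stay as the last step left them, time stands still between calls to the robot, and variables do not carry over. Pictures are saved under pics/ and viewed, and the job is handed in when it is done.

Besides the shell and the picture viewer there is one more tool, called after ">>>" as name(argument=value, ...) on one line, values as JSON. arm_command: Moves the arm, as the interface text tells. Its arguments: {"type":"object","properties":{"moves":{"type":"string"},"jaw":{"type":"number"},"squeeze":{"type":"number"}},"required":["moves"]}

```bash
ls; mkdir -p pics
python3 - <<'E'
from station import manip, eyes
import cv2
print(manip.get_state())
for n in ["side","top","wrist"]:
    print(n,eyes.camera_info(n))
    im=eyes.snapshot(n); cv2.imwrite(f"pics/{n}0.png",im[:,:,::-1])
E
```

```text
pics
{'time': 0.0, 'joint_pos': array([-8.71434727e-01,  3.85580801e-01,  6.62786384e-03, -5.07464494e-04,
       -1.19400961e+00, -2.58603156e-01]), 'qd': array([-0.00141975,  0.00055622, -0.00083459, -0.00030485,  0.00066291,
       -0.00057947]), 'effort': array([-6.66953056e-04, -3.92291486e+01,  1.88407302e+01,  4.18608248e+00,
       -4.50795822e-03,  3.39222325e-06]), 'position': array([ 0.26659082, -0.56506802,  0.40360607]), 'orientation': array([-2.89887265e-04, -2.18508205e-01,  9.75834482e-01,  1.06991120e-03]), 'force': array([ 0.31649735, -0.11987264, -1.14480035]), 'torque': array([0.08259509, 0.01314333, 0.01594283]), 'width': 0.0855893459572284}
side {'vfov': 45.38561150943519, 'cx': 318.90581745919934, 'cy': 241.9057934754217, 'eye': array([0.4604673 , 0.76778916, 0.82664635]), 'rotation': array([ 0.03203859, -0.05875792,  0.91239202, -0.40380915])}
top {'vfov': 49.901351238817135, 'cx': 316.3289849271917, 'cy': 235.47071133881138, 'eye': array([ 0.52270103, -0.03446753,  1.15752974]), 'rotation': array([-0.01566352,  0.71622643, -0.6975342 ,  0.01484559])}
wrist {'vfov': 71.67604950854722, 'cx': 320.37388739154056, 'cy': 238.92505797457375, 'eye': array([ 0.20024806, -0.59540029,  0.37238095]), 'rotation': array([0.07697246, 0.52974155, 0.83559125, 0.1234358 ])}
```

View pics/side0.png

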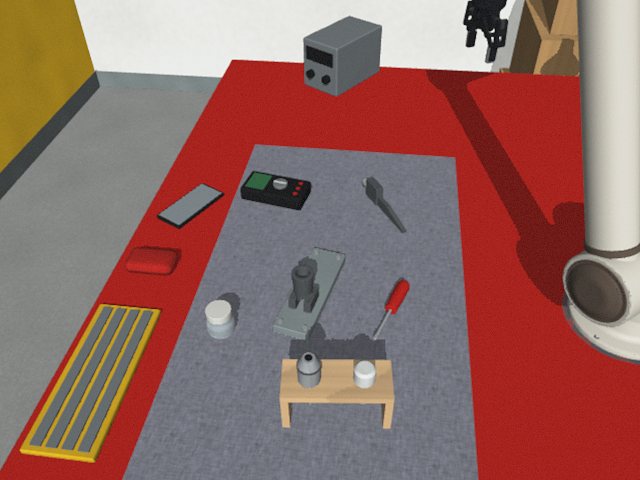

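View pics/top0.png

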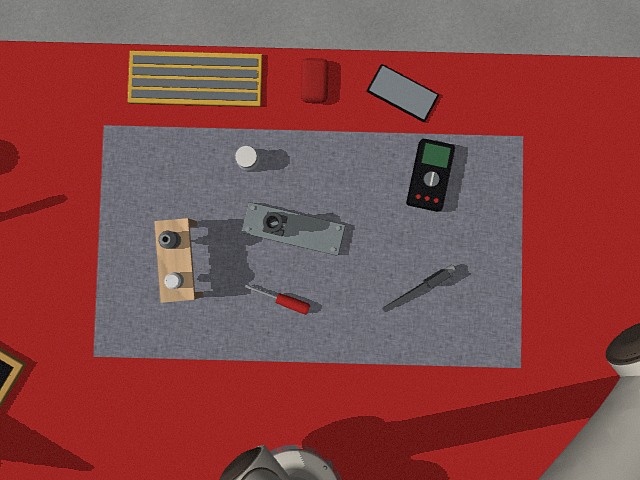

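View pics/wrist0.png

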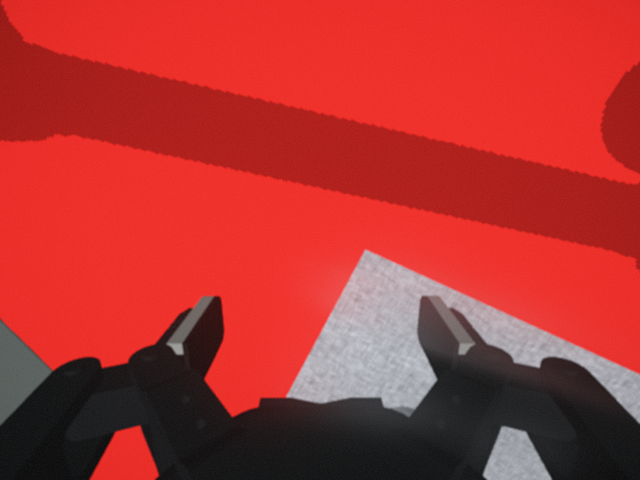

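```bash
cat > h.py <<'E'
import numpy as np, cv2
from scipy.spatial.transform import Rotation as R
from station import manip, eyes
def Q(q): return R.from_quat([q[1],q[2],q[3],q[0]])
def ray(n,u,v,ci=None):
    c=ci or eyes.camera_info(n); f=240/np.tan(np.radians(c['vfov'])/2)
    d=Q(c['rotation']).apply([(u-c['cx'])/f,(v-c['cy'])/f,1]); return np.array(c['eye']),d
def hit(n,u,v,z,ci=None):
    e,d=ray(n,u,v,ci); return e+d*(z-e[2])/d[2]
def proj(n,p,ci=None):
    c=ci or eyes.camera_info(n); f=240/np.tan(np.radians(c['vfov'])/2)
    q=Q(c['rotation']).inv().apply(np.array(p)-c['eye']); return np.array([c['cx']+f*q[0]/q[2],c['cy']+f*q[1]/q[2]])
def tri(obs):
    A=np.zeros((3,3));b=np.zeros(3)
    for n,u,v,*ci in obs:
        e,d=ray(n,u,v,ci[0] if ci else None);d=d/np.linalg.norm(d);P=np.eye(3)-np.outer(d,d);A+=P;b+=P@e
    return np.linalg.solve(A,b)
def crop(im,x0,y0,x1,y1,k,fn):
    c=cv2.resize(im[y0:y1,x0:x1,::-1],None,fx=k,fy=k,interpolation=cv2.INTER_CUBIC); cv2.imwrite(fn,c)
E
python3 - <<'E'
from h import *
t=cv2.imread("pics/top0.png")[:,:,::-1]; s=cv2.imread("pics/side0.png")[:,:,::-1]
crop(t,140,190,360,310,3.6,"pics/t_a.png")
crop(t,375,250,475,325,7,"pics/t_b.png")
crop(s,260,240,420,360,5,"pics/s_a.png")
crop(s,270,340,400,430,6,"pics/s_b.png")
for p in [(0,0,0),(0.5,0,0),(.8,.2,0)]: print(proj("top",p),proj("side",p))
E
```

```text
[294.67446297 495.24698596] [623.53549817 315.75239244]
[300.98252266 267.4813569 ] [355.77979335 291.47025427]
[216.42252932 132.55558668] [175.46169671 359.20397002]
```

View pics/t_a.png

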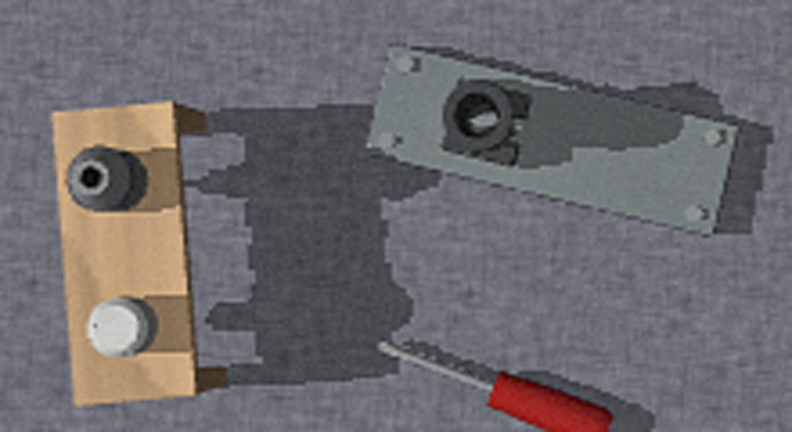

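View pics/t_b.png

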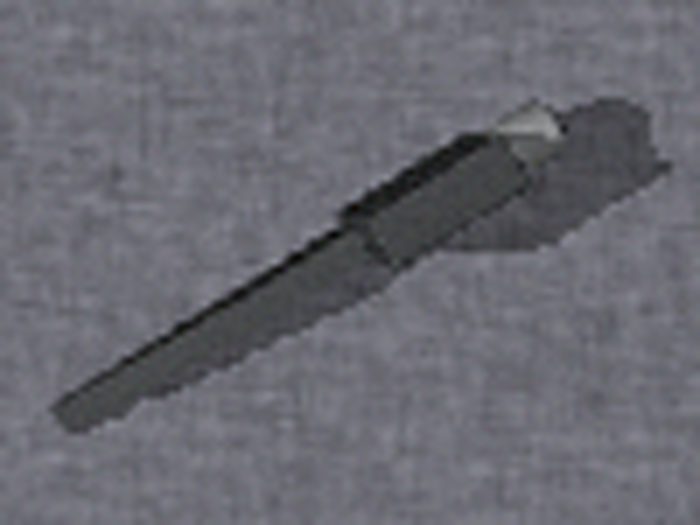

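View pics/s_a.png

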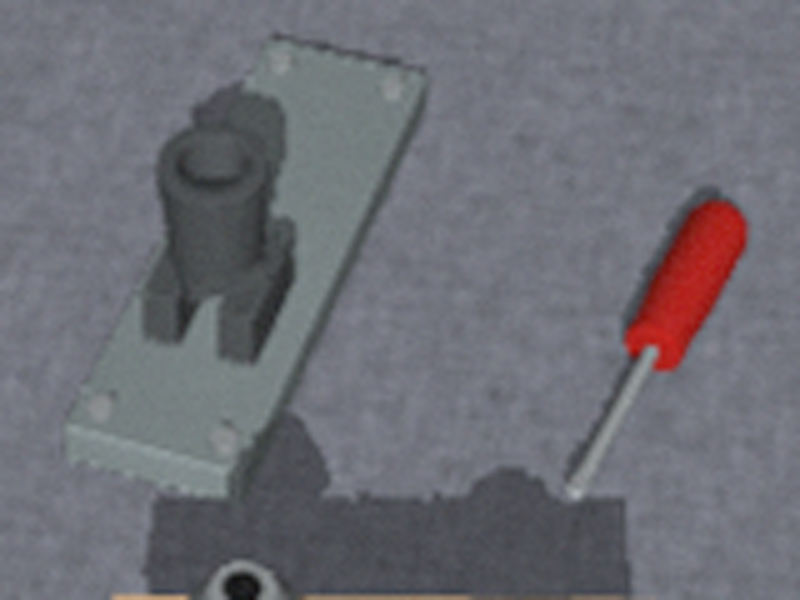

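View pics/s_b.png

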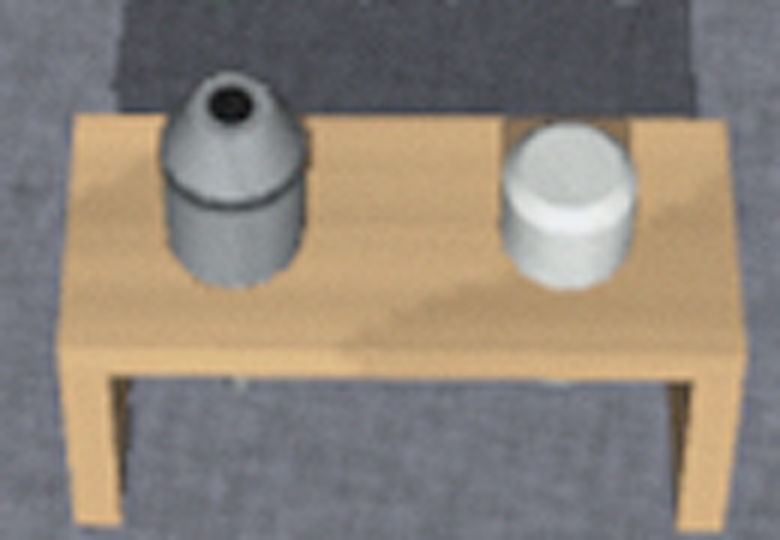

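Run:
```python
from h import *
T=lambda u,v:(140+u/3.6,190+v/3.6)
B=lambda u,v:(375+u/7,250+v/7)
SA=lambda u,v:(260+u/5,240+v/5)
SB=lambda u,v:(270+u/6,340+v/6)
print("plate top")
for p in [(390,44),(738,127),(712,235),(368,148)]: print(hit("top",*T(*p),.02))
for p in [(275,37),(427,72),(232,470),(68,430)]: print("  side",hit("side",*SA(*p),.02))
print("mouth top",hit("top",*T(480,115),.1)," side",hit("side",*SA(216,165),.1), tri([("top",*T(480,115)),("side",*SA(216,165))]))
print("chuck top", hit("top",*T(91,178),.136),hit("side",*SB(230,104),.136),tri([("top",*T(91,178)),("side",*SB(230,104))]))
print("rack",[hit("top",*T(*p),.084) for p in [(53,113),(174,101),(196,395),(76,404)]])
print("rack s",[hit("side",*SB(*p),.084) for p in [(74,116),(728,122),(744,348),(58,348)]])
print("collet",hit("top",*T(115,327),.112),hit("side",*SB(572,163),.112))
print("drift handle top",[hit("top",*B(*p),.046) for p in [(345,220),(490,133),(528,178),(395,268)]])
print("nose",[hit("top",*B(*p),.006) for p in [(52,408),(78,432)]])
c=eyes.camera_info("wrist"); s=manip.get_state(); q=Q(s['orientation'])
print("cam in tool",q.inv().apply(c['eye']-s['position']),(q.inv()*Q(c['rotation'])).as_matrix())
print("tool axes",q.as_matrix())
```

```text
plate top
[0.64145766 0.11990863 0.02      ]
[ 0.59599763 -0.09521948  0.02      ]
[ 0.52937178 -0.08090403  0.02      ]
[0.57710211 0.13134201 0.02      ]
  side [ 0.59341512 -0.09467114  0.02      ]
  side [ 0.52889126 -0.08135332  0.02      ]
  side [0.57727536 0.13182212 0.02      ]
  side [0.63870137 0.12113653 0.02      ]
mouth top [0.59381226 0.05639738 0.1       ]  side [0.59180863 0.05985296 0.1       ] [0.59323182 0.05659571 0.0966298 ]
chuck top [0.55099686 0.26634546 0.136     ] [0.55121023 0.26572719 0.136     ] [0.55105415 0.2661722  0.13661826]
rack [array([0.58951425, 0.30514496, 0.084     ]), array([0.59833111, 0.23530839, 0.084     ]), array([0.42913752, 0.21634459, 0.084     ]), array([0.42215369, 0.28520271, 0.084     ])]
rack s [array([0.59806833, 0.23683352, 0.084     ]), array([0.42816413, 0.2173266 , 0.084     ]), array([0.42151896, 0.28458676, 0.084     ]), array([0.58946191, 0.30593978, 0.084     ])]
collet [0.46836187 0.25666743 0.112     ] [0.46731624 0.25532824 0.112     ]
drift handle top [array([ 0.47801313, -0.26700001,  0.046     ]), array([ 0.5058389 , -0.31105962,  0.046     ]), array([ 0.49235753, -0.32293781,  0.046     ]), array([ 0.46374106, -0.28258447,  0.046     ])]
nose [array([ 0.41448188, -0.18349554,  0.006     ]), array([ 0.40712939, -0.19189646,  0.006     ])]
cam in tool [0.07296354 0.0008265  0.0313345 ] [[ 4.00634042e-04 -9.57655012e-01 -2.87917901e-01]
 [ 9.99999909e-01  3.40961934e-04  2.57400113e-04]
 [-1.48331464e-04 -2.87917978e-01  9.57655061e-01]]
tool axes [[-9.04456227e-01 -4.26565681e-01 -8.08013723e-04]
 [-4.26566436e-01  9.04454995e-01  1.49573217e-03]
 [ 9.27840355e-05  1.69749581e-03 -9.99998555e-01]]
```

```bash
cat >> h.py <<'E'
def down(yaw): # yaw (deg) of tool x azimuth, tool z down
    a=np.radians(yaw); x=np.array([np.cos(a),np.sin(a),0]); z=np.array([0,0,-1.]); return R.from_matrix(np.array([x,np.cross(z,x),z]).T)
def plan(pos,yaw=None,full=False):
    s=manip.get_state(); q=Q(s['orientation']); m=q.as_matrix()
    az=np.degrees(np.arctan2(m[1,0],m[0,0]))
    t=down(az if yaw is None else yaw)
    sh=q.inv().apply(np.array(pos)-s['position'])*100; rv=(q.inv()*t).as_rotvec()
    print("t=%.2f"%s['time'],"pos",s['position'].round(4),"az %.2f"%az,"tilt",m[:,2].round(4)[:2],"F",s['force'].round(1),"w %.4f"%s['width'],"j",s['joint_pos'].round(2))
    print("MOVE",*sh.round(2),*rv.round(4))
E
python3 - <<'E'
from h import *
plan([.659,.0886,.36],-154.8)
E
```

```text
t=0.15 pos [ 0.2666 -0.5651  0.4039] az -154.75 tilt [-0.0008  0.0015] F [-1.1 -0.2  0.2] w 0.0855 j [-0.87  0.39  0.01 -0.   -1.19 -0.26]
MOVE -63.37 42.38 4.45 0.0017 -0.0001 0.0009
```

>>> arm_command(moves="-63.4 42.4 4.4 0 0 0;-63.4 42.4 4.4 0 0 0;-63.4 42.4 4.4 0 0 0;-63.4 42.4 4.4 0 0 0;-63.4 42.4 4.4 0 0 0;-63.4 42.4 4.4 0 0 0;-63.4 42.4 4.4 0 0 0;-63.4 42.4 4.4 0 0 0")

```text
time: 0.82
position: [0.4384, -0.278, 0.3854]
orientation: [-0.0, -0.219, 0.976, 0.0]
force: [1.0, -0.0, -0.7]
width: 0.0853
```

Run:
```python
from h import *
plan([.659,.0886,.36],-154.8)
```

```text
t=0.82 pos [ 0.4384 -0.278   0.3854] az -154.75 tilt [-0.      0.0001] F [ 1.  -0.  -0.7] w 0.0853 j [-0.25  0.22 -0.28 -0.   -1.07 -0.88]
MOVE -35.59 23.74 2.54 0.0001 0.0 0.0009
```

>>> arm_command(moves="-35.6 23.7 2.5 0 0 0;-35.6 23.7 2.5 0 0 0;-35.6 23.7 2.5 0 0 0;-35.6 23.7 2.5 0 0 0;-35.6 23.7 2.5 0 0 0;-35.6 23.7 2.5 0 0 0;-35.6 23.7 2.5 0 0 0;-35.6 23.7 2.5 0 0 0")

```text
time: 1.48
position: [0.6103, 0.0071, 0.3657]
orientation: [-0.0, -0.219, 0.976, 0.0]
force: [1.7, -1.2, 0.4]
width: 0.0852
```

Run:
```python
from h import *
plan([.659,.0886,.28],-154.8)
```

```text
t=1.48 pos [0.6103 0.0071 0.3657] az -154.73 tilt [-0.0005 -0.0001] F [ 1.7 -1.2  0.4] w 0.0852 j [ 0.28  0.39 -0.09 -0.   -1.1  -1.41]
MOVE -7.89 5.29 8.57 0.0002 -0.0005 0.0013
```

>>> arm_command(moves="-7.9 5.3 2 0 0 0;-7.9 5.3 4 0 0 0;-7.9 5.3 7 0 0 0;-7.9 5.3 8.6 0 0 0;-7.9 5.3 8.6 0 0 0;-7.9 5.3 8.6 0 0 0;-7.9 5.3 8.6 0 0 0")

```text
time: 2.07
position: [0.6591, 0.0863, 0.2817]
orientation: [0.001, -0.219, 0.976, -0.0]
force: [0.7, -0.2, 0.2]
width: 0.0857
```

Run:
```python
from h import *
plan([.659,.0886,.28],-154.8)
import pickle
ci=eyes.camera_info("wrist"); im=eyes.snapshot("wrist")
pickle.dump(ci,open("ci1.pkl","wb")); cv2.imwrite("pics/w1.png",im[:,:,::-1])
print(proj("wrist",[.593,.0575,.1],ci))
crop(im,240,60,400,180,5,"pics/w1c.png")
```

```text
t=2.07 pos [0.6591 0.0863 0.2817] az -154.75 tilt [0.0024 0.0001] F [ 0.7 -0.2  0.2] w 0.0857 j [ 0.37  0.55 -0.04  0.   -0.97 -1.5 ]
MOVE -0.09 0.21 0.17 -0.001 0.0022 0.0009
[323.72671985 140.22365428]
```

View pics/w1.png

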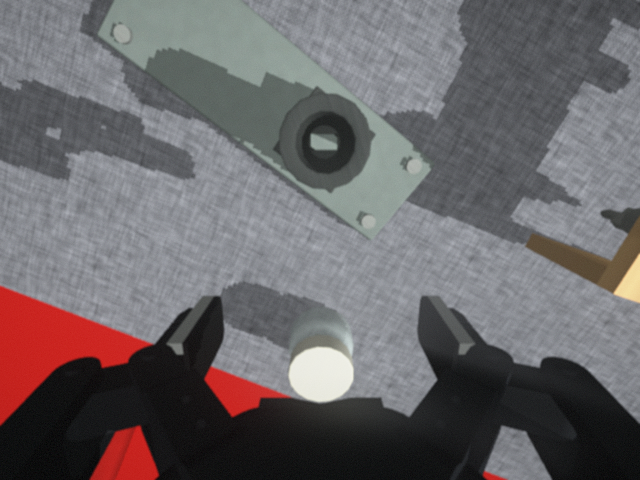

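View pics/w1c.png

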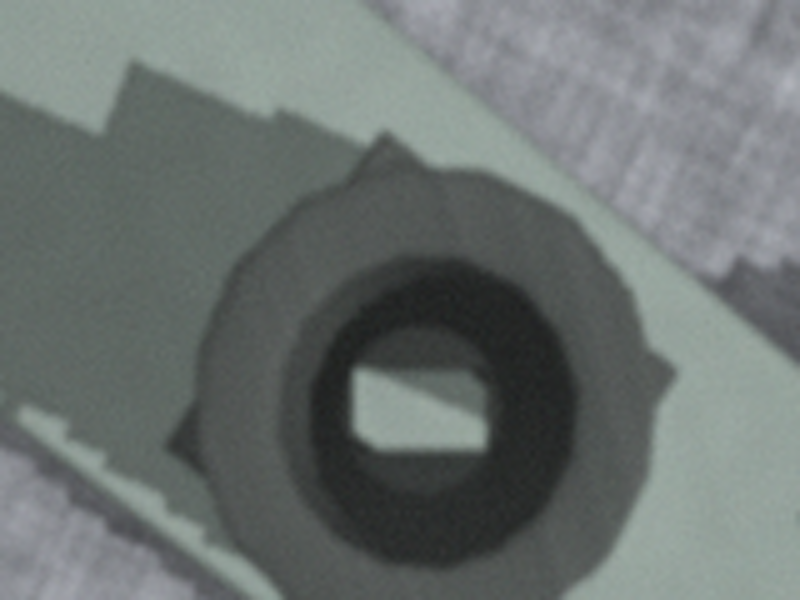

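Run:
```python
from h import *
import pickle
ci=pickle.load(open("ci1.pkl","rb"))
C=lambda u,v:(240+u/5,60+v/5)
print("mouth",hit("w",*C(429,411),.1,ci))
for a,b in [((355,368),(475,372)),((375,452),(488,452))]:
    p=hit("w",*C(*a),.054,ci);q=hit("w",*C(*b),.054,ci);d=q-p;print(p,q,np.degrees(np.arctan2(d[1],d[0])))
# plate edges full image
for a,b in [((235,0),(428,165)),((97,35),(375,240)),((428,165),(375,240))]:
    p=hit("w",*a,.02,ci);q=hit("w",*b,.02,ci);d=q-p;print(p,q,np.degrees(np.arctan2(d[1],d[0])))
im=cv2.imread("pics/w1.png")
```

```text
mouth [0.59335826 0.058667   0.1       ]
[0.59289103 0.04996458 0.054     ] [0.58750843 0.06236876 0.054     ] 113.45769656955619
[0.60021566 0.05586629 0.054     ] [0.59470608 0.06753221 0.054     ] 115.28045378844234
[ 0.54346986 -0.02369596  0.02      ] [0.57745515 0.12917598 0.02      ] 77.46628184207182
[ 0.59660435 -0.09332602  0.02      ] [0.63981489 0.12169672 0.02      ] 78.63729940250197
[0.57745515 0.12917598 0.02      ] [0.63981489 0.12169672 0.02      ] -6.839238107821981
```

Run:
```python
from h import *
plan([.551,.266,.34],-83.4)
```

```text
t=2.12 pos [0.6591 0.0862 0.2825] az -154.77 tilt [0.0038 0.0007] F [-1.1  0.   1.1] w 0.0855 j [ 0.37  0.55 -0.04  0.   -0.97 -1.5 ]
MOVE 2.09 20.87 -5.78 -0.0031 0.0027 -1.2456
```

>>> arm_command(moves="0 0 -4 0 0 0;2.1 20.9 -5.8 0 0 -1.245;2.1 20.9 -5.8 0 0 -1.245;2.1 20.9 -5.8 0 0 -1.245;2.1 20.9 -5.8 0 0 -1.245;2.1 20.9 -5.8 0 0 -1.245;2.1 20.9 -5.8 0 0 -1.245;2.1 20.9 -5.8 0 0 -1.245", jaw=5.4)

```text
time: 2.78
position: [0.5492, 0.2685, 0.3416]
orientation: [0.003, -0.615, 0.788, 0.0]
force: [-0.5, -1.5, 0.4]
width: 0.0538
```

Run:
```python
from h import *
plan([.551,.266,.34],-83.4)
```

```text
t=2.78 pos [0.5492 0.2685 0.3416] az -104.05 tilt [0.0047 0.0038] F [-0.5 -1.5  0.4] w 0.0538 j [ 0.72  0.41 -0.12  0.   -1.04 -0.96]
MOVE 0.2 -0.23 0.16 -0.0045 0.0041 -0.3604
```

>>> arm_command(moves="0.2 -0.2 0.1 0 0 -0.36;0.2 -0.2 0.1 0 0 -0.36;0.2 -0.2 0.1 0 0 -0.36;0.2 -0.2 0.1 0 0 -0.36;0.2 -0.2 0.1 0 0 -0.36")

```text
time: 3.2
position: [0.552, 0.2637, 0.3392]
orientation: [-0.002, 0.742, -0.67, 0.0]
force: [0.2, -0.2, 0.4]
width: 0.0539
```

Run:
```python
from h import *
plan([.551,.266,.258],-83.4)
ci=eyes.camera_info("wrist"); im=eyes.snapshot("wrist")
cv2.imwrite("pics/w2.png",im[:,:,::-1])
for z in (.136,.12,.084): print(proj("wrist",[.551,.266,z],ci))
import pickle; pickle.dump(ci,open("ci2.pkl","wb"))
```

```text
t=3.20 pos [0.552  0.2637 0.3392] az -84.19 tilt [0.0028 0.0021] F [ 0.2 -0.2  0.4] w 0.0539 j [ 0.71  0.41 -0.12  0.   -1.03 -0.61]
MOVE -0.22 0.1 8.12 -0.003 0.0018 -0.0138
[322.96866711 277.841136  ]
[322.8472935  267.22076632]
[322.63185269 248.36937719]
```

View pics/w2.png

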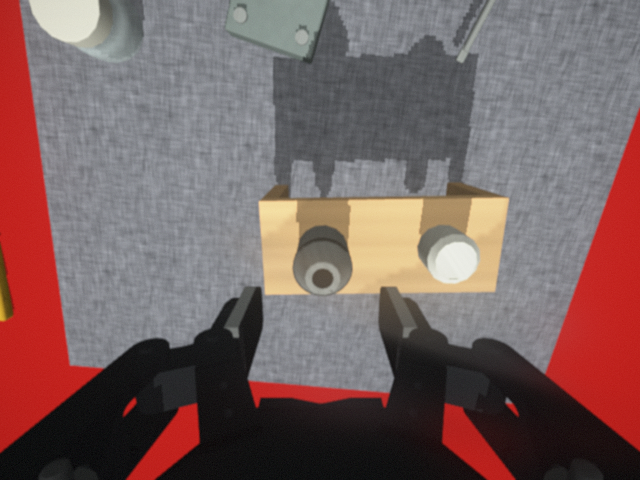

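>>> arm_command(moves="-0.2 0.1 2 0 0 0;-0.2 0.1 4 0 0 -0.014;-0.2 0.1 6 0 0 -0.014;-0.2 0.1 7.5 0 0 -0.014;-0.2 0.1 8.1 0 0 -0.014;-0.2 0.1 8.1 0 0 -0.014")

```text
time: 3.75
position: [0.5507, 0.266, 0.2554]
orientation: [0.001, 0.747, -0.664, -0.0]
force: [-0.2, 0.2, 0.6]
width: 0.0539
```

Run:
```python
from h import *
plan([.551,.266,.258],-83.4)
im=eyes.snapshot("wrist")
cv2.imwrite("pics/w3.png",im[:,:,::-1])
```

```text
t=3.75 pos [0.5507 0.266  0.2554] az -83.26 tilt [-0.0011 -0.0012] F [-0.2  0.2  0.6] w 0.0539 j [ 0.71  0.5  -0.21  0.   -0.86 -0.6 ]
MOVE 0.0 -0.03 -0.26 0.0012 -0.0011 0.0024
```

View pics/w3.png

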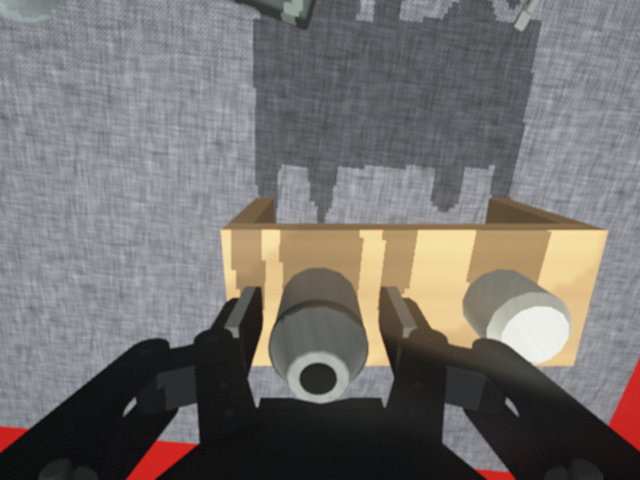

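>>> arm_command(moves="0 0 -0.35 0 0 0;0 0 -0.35 0 0 0;0 0 -0.35 0 0 0;0 0 -0.35 0 0 0;0 0 -0.35 0 0 0;0 0 -0.35 0 0 0", jaw=2.5, squeeze=80)

```text
time: 4.3
position: [0.5511, 0.2665, 0.262]
orientation: [-0.002, 0.748, -0.664, 0.001]
force: [-1.5, -0.7, 6.7]
width: 0.0339
```

Run:
```python
from h import *
plan([.551,.266,.42])
```

```text
t=4.30 pos [0.5511 0.2665 0.262 ] az -83.16 tilt [0.0032 0.0018] F [-1.5 -0.7  6.7] w 0.0339 j [ 0.71  0.49 -0.21  0.   -0.87 -0.6 ]
MOVE 0.02 -0.04 -15.8 -0.0034 0.0014 -0.0
```

>>> arm_command(moves="0 0 -1.5 0 0 0;0 0 -4 0 0 0;0 0 -7 0 0 0;0 0 -10 0 0 0;0 0 -13 0 0 0;0 0 -15 0 0 0;0 0 -15 0 0 0;0 0 -15 0 0 0")

```text
time: 4.97
position: [0.5502, 0.2661, 0.4093]
orientation: [-0.001, 0.748, -0.664, -0.001]
force: [0.2, -0.4, -6.5]
width: 0.0342
```

Run:
```python
from h import *
plan([.551,.266,.42])
ci=eyes.camera_info("wrist");im=eyes.snapshot("wrist");cv2.imwrite("pics/w4.png",im[:,:,::-1])
import pickle; pickle.dump(ci,open("ci4.pkl","wb"))
s=eyes.snapshot("side")
p=proj("side",[.551,.266,.24]).astype(int); print(p)
crop(s,p[0]-60,p[1]-45,p[0]+60,p[1]+45,6,"pics/s4.png")
```

```text
t=4.97 pos [0.5502 0.2661 0.4093] az -83.22 tilt [-0.0004  0.0017] F [ 0.2 -0.4 -6.5] w 0.0342 j [ 0.71  0.36 -0.02 -0.   -1.19 -0.6 ]
MOVE 0.01 -0.08 -1.07 0.0002 0.0017 0.0
[306 310]
```

View pics/w4.png

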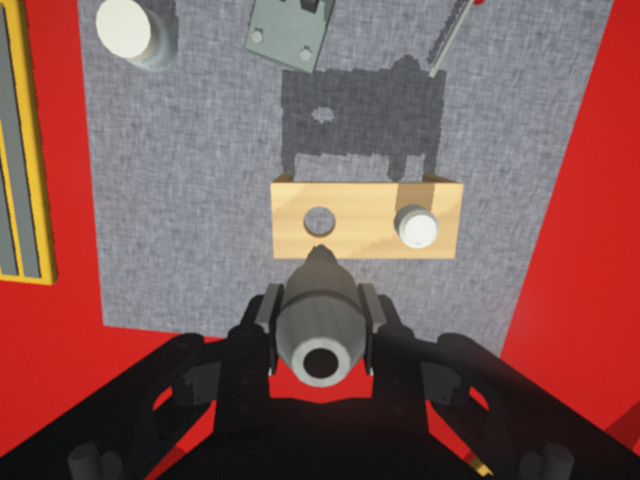

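View pics/s4.png

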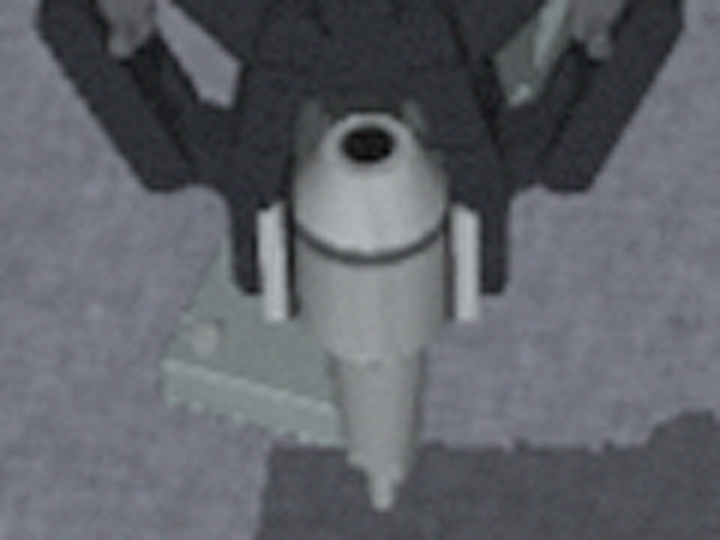

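Run:
```python
from h import *
import pickle
im=cv2.imread("pics/w4.png")[:,:,::-1]
crop(im,270,230,370,305,8,"pics/w4c.png")
ci=pickle.load(open("ci4.pkl","rb"))
s=manip.get_state()
for d in (155+100,155+100-16,155+84-10): print(d,proj("w",Q(s['orientation']).apply([0,0,d/1000])+s['position'],ci))
```

```text
255 [322.61892668 243.4244581 ]
239 [322.6562635  250.70868252]
229 [322.68233016 255.79415479]
```

View pics/w4c.png

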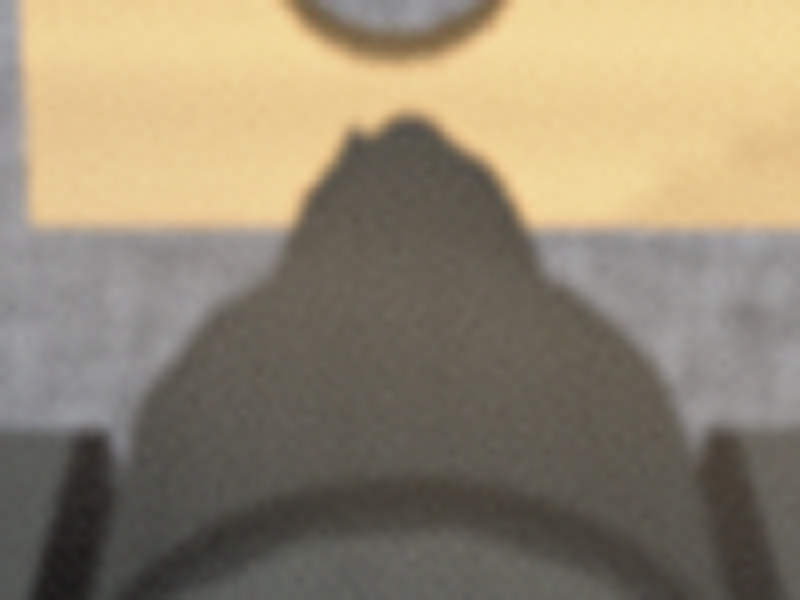

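Run:
```python
from h import *
plan([.45,.45,.60])
```

```text
t=5.07 pos [0.5499 0.2659 0.4066] az -83.22 tilt [-0.005  -0.0021] F [-0.6  0.2 -4.9] w 0.0341 j [ 0.71  0.36 -0.02 -0.   -1.19 -0.6 ]
MOVE -19.44 7.85 -19.33 0.0052 -0.0015 -0.0
```

>>> arm_command(moves="-19.5 7.8 -19.5 0 -0.5 0;-19.5 7.8 -19.5 0 -0.5 0;-19.5 7.8 -19.5 0 -0.5 0;-19.5 7.8 -19.5 0 -0.5 0;-19.5 7.8 -19.5 0 -0.5 0;-19.5 7.8 -19.5 0 -0.5 0;-19.5 7.8 -19.5 0 -0.5 0;-19.5 7.8 -19.5 0 -0.5 0")

```text
time: 5.73
position: [0.448, 0.4542, 0.607]
orientation: [-0.166, 0.726, -0.641, -0.186]
force: [1.3, -0.4, -3.1]
width: 0.0341
```

Run:
```python
from h import *
import pickle
plan([.45,.45,.60])
st=manip.get_state(); pickle.dump(st,open("st5.pkl","wb"))
s=eyes.snapshot("side")
cv2.imwrite("pics/s5f.png",s[:,:,::-1])
q=Q(st['orientation'])
P=lambda d:proj("side",q.apply([0,0,d])+st['position'])
p=P(.22).astype(int); print(p,P(.155),P(.229),P(.239),P(.255))
crop(s,p[0]-50,p[1]-38,p[0]+50,p[1]+38,8,"pics/s5.png"); print(p[0]-50,p[1]-38)
```

```text
t=5.73 pos [0.448  0.4542 0.607 ] az -82.83 tilt [-0.0566  0.4795] F [ 1.3 -0.4 -3.1] w 0.0341 j [ 0.97  0.28  0.44 -0.33 -1.34 -0.83]
MOVE 0.72 -0.14 0.4 -0.0036 0.5039 -0.0009
[395 468] [398.04822108 388.65646067] [395.08505497 479.13662995] [394.70262694 490.81405569] [394.09918332 509.24018454]
345 430
```

View pics/s5.png

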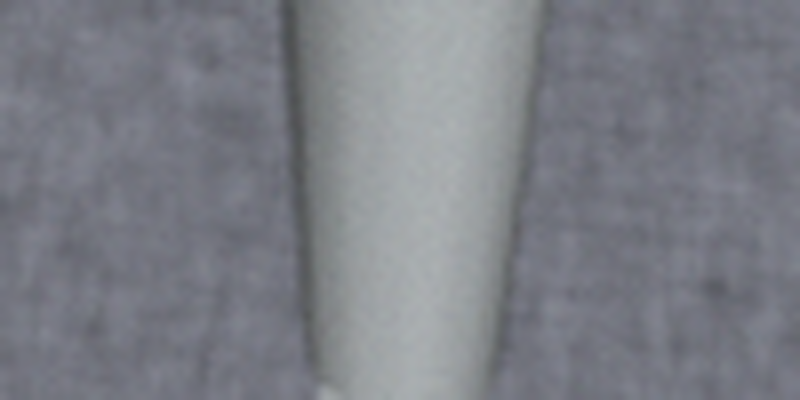

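>>> arm_command(moves="0.6 0 -4 0 0 0;0.6 0 -7.5 0 0 0;0.6 0 -7.5 0 0 0;0.6 0 -7.5 0 0 0")

```text
time: 6.12
position: [0.4556, 0.4083, 0.6675]
orientation: [-0.164, 0.724, -0.644, -0.185]
force: [-0.4, 0.9, -5.5]
width: 0.0339
```

```bash
cat > look.py <<'E'
from h import *
import pickle,sys
n=sys.argv[1]
plan([.45,.45,.60])
st=manip.get_state(); pickle.dump(st,open(f"st{n}.pkl","wb"))
s=eyes.snapshot("side")
cv2.imwrite(f"pics/s{n}f.png",s[:,:,::-1])
q=Q(st['orientation'])
P=lambda d:proj("side",q.apply([0,0,d])+st['position'])
p=P(.235).astype(int); print(p,P(.155),P(.229),P(.239),P(.255))
crop(s,p[0]-50,p[1]-38,p[0]+50,p[1]+38,8,f"pics/s{n}.png"); print(p[0]-50,p[1]-38)
E
python3 look.py 6
```

```text
t=6.12 pos [0.4556 0.4083 0.6675] az -83.29 tilt [-0.0559  0.476 ] F [-0.4  0.9 -5.5] w 0.0339 j [ 0.91  0.25  0.54 -0.34 -1.49 -0.83]
MOVE -0.46 0.07 7.94 -0.0001 0.4998 -0.0
[392 386] [396.13875938 283.154192  ] [393.14651247 378.89647882] [392.76087107 391.23576477] [392.15260754 410.69824306]
342 348
```

View pics/s6.png

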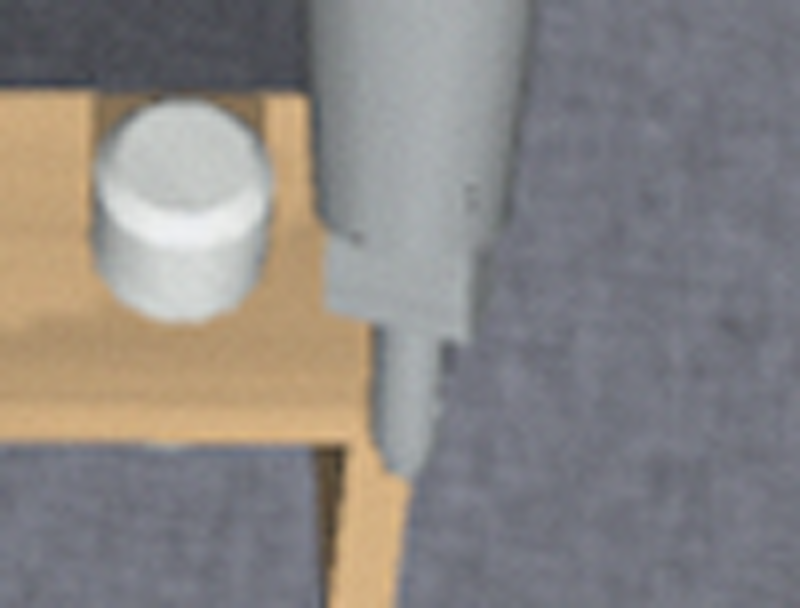

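Run:
```python
from h import *
import pickle
from scipy.optimize import least_squares
st=pickle.load(open("st6.pkl","rb")); q=Q(st['orientation']); ci=eyes.camera_info("side")
obs=np.array([(342+u/8,348+v/8) for u,v in [(327,310),(470,340),(488,297),(405,476),(415,232-0)]])[:4]
def model(p):
    phi,d,dx,dy,tx,ty=p
    c,s=np.cos(phi),np.sin(phi); out=[]
    # local corners: phi = azimuth of tang width in tool xy plane
    for a,b in [(-7,-3.5),(7,-3.5),(7,3.5)]:
        out.append([c*a-s*b+dx,s*a+c*b+dy,d-16])
    out.append([dx,dy,d])
    out=[[x+tx*z*.0+0,y,z] for x,y,z in out]
    return np.array([proj("s",q.apply(np.array(o)/1000)+st['position'],ci) for o in out])
best=[]
for k in range(0,360,30):
    f=lambda p:np.r_[(model(np.r_[p,0,0])-obs).ravel(),(p[1]-255)*.05]
    r=least_squares(lambda p:np.r_[f(p),p[2]*.1],[np.radians(k),255,0,0])
    best.append((r.cost,np.degrees(r.x[0])%360,*r.x[1:].round(2)))
for b in sorted(best)[:8]: print(b)
r=q.as_matrix(); 
print("tool x,y", r[:,0],r[:,1])
```

```text
(np.float64(24.249979378946737), np.float64(79.33234609436084), np.float64(256.17), np.float64(6.6), np.float64(0.95))
(np.float64(24.249979381250682), np.float64(79.3321200009652), np.float64(256.17), np.float64(6.6), np.float64(0.95))
(np.float64(24.24997938180966), np.float64(79.33327655898331), np.float64(256.17), np.float64(6.6), np.float64(0.95))
(np.float64(24.249979383774168), np.float64(79.33241600476236), np.float64(256.17), np.float64(6.6), np.float64(0.95))
(np.float64(24.2499793840521), np.float64(79.33341529608764), np.float64(256.17), np.float64(6.6), np.float64(0.95))
(np.float64(24.249979384421664), np.float64(79.3330741866916), np.float64(256.17), np.float64(6.61), np.float64(0.95))
(np.float64(24.24997938754078), np.float64(79.3333685904875), np.float64(256.17), np.float64(6.6), np.float64(0.95))
(np.float64(24.24997938894048), np.float64(79.33181639897214), np.float64(256.17), np.float64(6.61), np.float64(0.95))
tool x,y [ 0.10260958 -0.87165553 -0.47925767] [-9.93148083e-01 -1.16862646e-01 -8.87459671e-05]
```

```bash
cat > fit.py <<'E'
from h import *
import pickle
from scipy.optimize import least_squares
def fit(st,obs,verbose=True):
    q=Q(st['orientation']); ci=eyes.camera_info("side")
    def model(p):
        phi,d,dx,dy,nx,ny=p
        c,s=np.cos(phi),np.sin(phi); out=[]
        for a,b in [(-7,3.5),(7,3.5),(7,-3.5)]:
            out.append([c*a-s*b+dx,s*a+c*b+dy,d-16])
        out.append([dx+nx,dy+ny,d])
        return np.array([proj("s",q.apply(np.array(o)/1000)+st['position'],ci) for o in out])
    best=[]
    for k in range(0,360,60):
        r=least_squares(lambda p:np.r_[(model(p)-obs).ravel(),(p[1]-255)*.05,p[2]*.1,p[4]*1,p[5]*1],[np.radians(k),255,0,0,0,0])
        best.append((r.cost,np.degrees(r.x[0])%360,*r.x[1:].round(2),(model(r.x)-obs).round(1).tolist()))
    return sorted(best)[0]
if __name__=="__main__":
    st=pickle.load(open("st6.pkl","rb"))
    obs=np.array([(342+u/8,348+v/8) for u,v in [(327,310),(470,340),(488,297),(405,476)]])
    print(fit(st,obs))
E
python3 fit.py
```

```text
(np.float64(1.3170776510743731), np.float64(108.89270276748866), np.float64(250.29), np.float64(-1.67), np.float64(-0.28), np.float64(-0.64), np.float64(0.17), [[-0.5, 0.4], [0.4, -0.2], [0.2, 0.8], [-0.1, -0.9]])
```

Run:
```python
from h import *
plan([.5933,.0583,.41],-136.2)
```

```text
t=6.17 pos [0.4556 0.4094 0.6649] az -83.36 tilt [-0.0598  0.4733] F [ 0.6  0.6 -4.7] w 0.0342 j [ 0.91  0.25  0.54 -0.35 -1.49 -0.83]
MOVE 44.21 -9.64 4.97 0.2334 0.4592 0.9038
```

>>> arm_command(moves="44.2 -9.6 5 0.23 0.46 0.9;44.2 -9.6 5 0.23 0.46 0.9;44.2 -9.6 5 0.23 0.46 0.9;44.2 -9.6 5 0.23 0.46 0.9;44.2 -9.6 5 0.23 0.46 0.9;44.2 -9.6 5 0.23 0.46 0.9;44.2 -9.6 5 0.23 0.46 0.9;44.2 -9.6 5 0.23 0.46 0.9")

```text
time: 6.83
position: [0.5562, 0.1518, 0.4753]
orientation: [0.003, -0.388, 0.922, 0.008]
force: [0.7, 0.5, -4.2]
width: 0.034
```

Run:
```python
from h import *
plan([.5933,.0583,.40],-136.2)
```

```text
t=6.83 pos [0.5562 0.1518 0.4753] az -134.37 tilt [0.0003 0.0165] F [ 0.7  0.5 -4.2] w 0.0340 j [ 0.54  0.26  0.01 -0.01 -1.31 -1.31]
MOVE 4.18 -9.27 7.37 0.0115 0.0118 0.0321
```

>>> arm_command(moves="4.2 -9.3 7.4 0.01 0.01 0.03;4.2 -9.3 7.4 0.01 0.01 0.03;4.2 -9.3 7.4 0.01 0.01 0.03;4.2 -9.3 7.4 0.01 0.01 0.03;4.2 -9.3 7.4 0.01 0.01 0.03;4.2 -9.3 7.4 0.01 0.01 0.03")

```text
time: 7.33
position: [0.5945, 0.0599, 0.4022]
orientation: [0.003, -0.376, 0.927, 0.002]
force: [-0.5, -0.0, -3.3]
width: 0.034
```

Run:
```python
from h import *
plan([.5933,.0583,.40],-136.2)
import pickle
st=manip.get_state(); pickle.dump(st,open("st7.pkl","wb"))
s=eyes.snapshot("side"); w=eyes.snapshot("wrist")
cv2.imwrite("pics/w7.png",w[:,:,::-1])
q=Q(st['orientation'])
P=lambda d:proj("side",q.apply([0,0,d])+st['position'])
p=P(.27).astype(int); print(p,P(.155),P(.229),P(.251), proj("side",[.5933,.0583,.1]))
crop(s,p[0]-60,p[1]-45,p[0]+60,p[1]+45,6,"pics/s7.png"); print(p[0]-60,p[1]-45)
```

```text
t=7.33 pos [0.5945 0.0599 0.4022] az -135.83 tilt [0.0035 0.0058] F [-0.5 -0.  -3.3] w 0.0340 j [ 0.37  0.34 -0.07 -0.   -1.16 -1.17]
MOVE 0.2 -0.04 0.21 0.0018 0.0066 0.0064
[300 260] [298.44284195 208.73432617] [299.7805205  242.96622216] [300.15234649 252.48144436] [302.50622048 272.31099719]
240 215
```

View pics/s7.png

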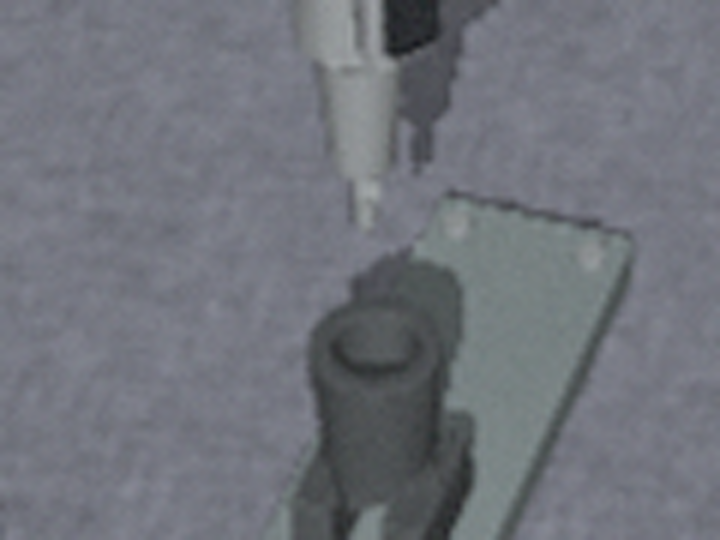

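View pics/w7.png

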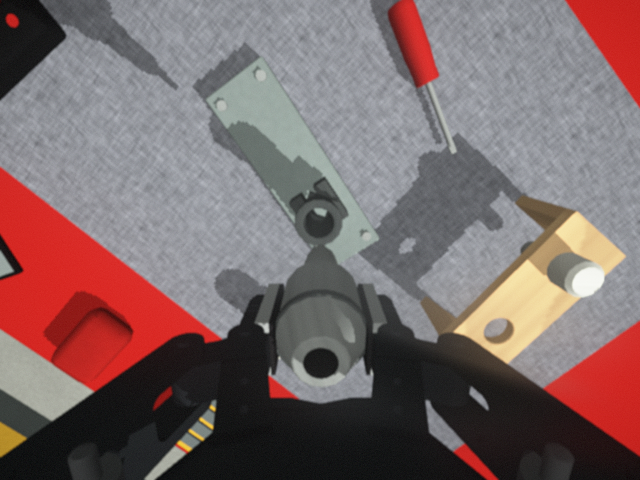

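Run:
```python
from h import *
plan([.5933,.0583,.305],-136.2)
```

```text
t=7.43 pos [0.5945 0.0609 0.4045] az -135.72 tilt [0.0077 0.0071] F [ 0.4  0.4 -3.4] w 0.0341 j [ 0.37  0.34 -0.06 -0.   -1.16 -1.17]
MOVE 0.37 -0.1 9.95 -0.0002 0.0105 0.0083
```

>>> arm_command(moves="0.3 -0.1 2 0 0.007 0.006;0.3 -0.1 4 0 0.007 0.006;0.3 -0.1 5.5 0 0.007 0.006;0.3 -0.1 6.5 0 0.007 0.006;0.3 -0.1 7 0 0.007 0.006;0.3 -0.1 7 0 0.007 0.006;0.3 -0.1 7 0 0.007 0.006;0.3 -0.1 7 0 0.007 0.006")

```text
time: 8.1
position: [0.594, 0.058, 0.3358]
orientation: [0.003, -0.374, 0.928, 0.0]
force: [-0.1, 0.6, -2.9]
width: 0.0339
```

Run:
```python
from h import *
plan([.5933,.0583,.305],-136.2)
import pickle
st=manip.get_state()
s=eyes.snapshot("side"); w=eyes.snapshot("wrist")
crop(w,260,180,380,270,6,"pics/w8.png")
q=Q(st['orientation'])
P=lambda d:proj("side",q.apply([0,0,d])+st['position'])
p=P(.27).astype(int); print(p,P(.155),P(.229),P(.251), proj("side",[.5933,.0583,.1]))
crop(s,p[0]-60,p[1]-45,p[0]+60,p[1]+45,6,"pics/s8.png"); print(p[0]-60,p[1]-45)
plan([.5933,.0583,.305],-136.2)
```

```text
t=8.10 pos [0.594  0.058  0.3358] az -136.10 tilt [0.0049 0.0024] F [-0.1  0.6 -2.9] w 0.0339 j [ 0.37  0.39 -0.16 -0.   -1.01 -1.17]
MOVE 0.05 0.07 3.08 -0.0017 0.0051 0.0018
[301 285] [300.1882778  238.49116799] [301.34568419 269.61241517] [301.66832416 278.2878106 ] [302.50622048 272.31099719]
241 240
t=8.20 pos [0.5939 0.0578 0.3357] az -136.13 tilt [0.0045 0.0024] F [ 0.3  0.2 -4. ] w 0.0341 j [ 0.37  0.39 -0.16 -0.   -1.01 -1.17]
MOVE 0.02 0.08 3.07 -0.0013 0.0049 0.0013
```

View pics/s8.png

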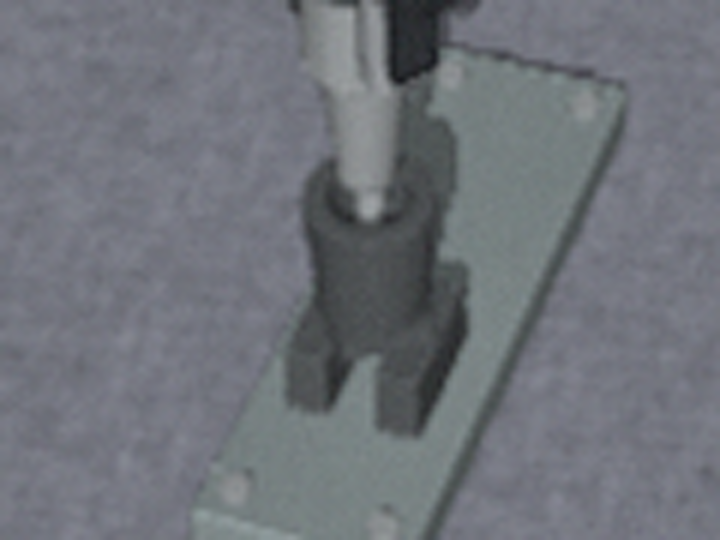

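View pics/w8.png

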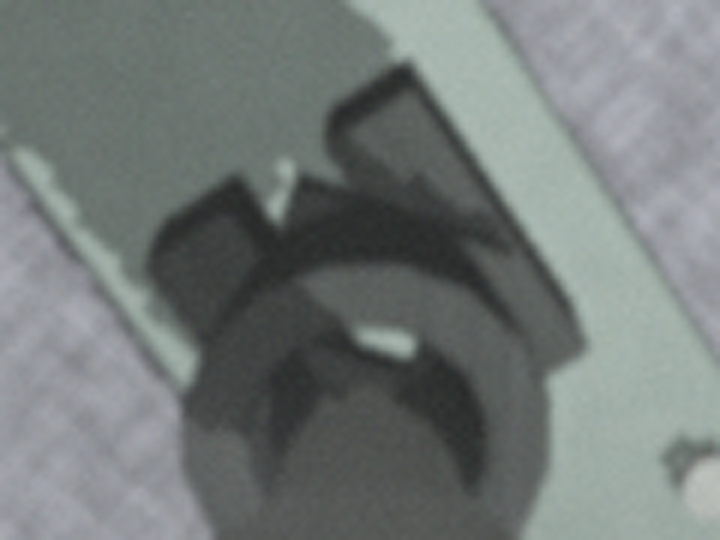

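>>> arm_command(moves="0 0.1 1 0 0.005 0;0 0.1 2 0 0.005 0;0 0.1 2.8 0 0.005 0;0 0.1 3.2 0 0.005 0;0 0.1 3.6 0 0.005 0;0 0.1 3.6 0 0.005 0")

```text
time: 8.7
position: [0.5934, 0.0585, 0.2974]
orientation: [-0.001, -0.374, 0.928, -0.001]
force: [2.5, -0.1, -5.8]
width: 0.0342
```

Run:
```python
from h import *
plan([.5933,.0583,.288],-136.2)
```

```text
t=8.70 pos [0.5934 0.0585 0.2974] az -136.14 tilt [-0.0013 -0.0018] F [ 2.5 -0.1 -5.8] w 0.0342 j [ 0.37  0.43 -0.21  0.   -0.93 -1.18]
MOVE 0.02 -0.01 0.94 -0.0004 -0.0022 0.0011
```

>>> arm_command(moves="0 0 0.3 0 0 0;0 0 0.6 0 0 0;0 0 0.8 0 0 0;0 0 0.8 0 0 0")

```text
time: 9.03
position: [0.5935, 0.0584, 0.2906]
orientation: [0.0, -0.374, 0.928, -0.001]
force: [4.7, -0.9, -5.5]
width: 0.034
```

>>> arm_command(moves="-0.04 -0.04 0.2 0 0 0;-0.04 -0.04 0.4 0 0 0;-0.04 -0.04 0.4 0 0 0")

```text
time: 9.28
position: [0.594, 0.0584, 0.2865]
orientation: [-0.0, -0.374, 0.928, -0.001]
force: [3.8, -0.5, -5.0]
width: 0.034
```

>>> arm_command(moves="-0.04 -0.04 0.2 0 0 0;-0.04 -0.04 0.4 0 0 0;-0.04 -0.04 0.4 0 0 0")

```text
time: 9.53
position: [0.5945, 0.0584, 0.2824]
orientation: [-0.0, -0.374, 0.928, -0.001]
force: [5.6, -0.7, -3.5]
width: 0.034
```

>>> arm_command(moves="0 0 0.15 0 0 0;0 0 0.3 0 0 0;0 0 0.3 0 0 0")

```text
time: 9.78
position: [0.5945, 0.0585, 0.281]
orientation: [-0.0, -0.374, 0.927, -0.001]
force: [3.3, -0.4, 3.5]
width: 0.0343
```

Run:
```python
from h import *
plan([.5933,.0583,.288],-136.2)
s=eyes.snapshot("side"); w=eyes.snapshot("wrist")
crop(s,240,210,360,300,6,"pics/s9.png")
crop(w,240,180,400,300,5,"pics/w9.png")
for z in (.103,.1,.112,.139,.138+.026): print(z,proj("side",[.594,.0584,z]))
plan([.5933,.0583,.288],-136.2)
```

```text
t=9.78 pos [0.5945 0.0585 0.281 ] az -136.09 tilt [ 0.0007 -0.0018] F [ 3.3 -0.4  3.5] w 0.0343 j [ 0.37  0.45 -0.22  0.   -0.89 -1.18]
MOVE 0.1 0.07 -0.7 -0.0018 -0.0007 0.0019
0.103 [302.05756036 271.12672916]
0.1 [302.10931599 272.31644883]
0.112 [301.90105936 267.52920203]
0.139 [301.42015753 256.47459238]
0.164 [300.95899475 245.87372914]
t=9.88 pos [0.5945 0.0585 0.281 ] az -136.10 tilt [ 0.0008 -0.0016] F [ 3.  -0.1  5.3] w 0.0342 j [ 0.37  0.45 -0.23  0.   -0.89 -1.18]
MOVE 0.1 0.07 -0.7 -0.0017 -0.0005 0.0017
```

View pics/s9.png

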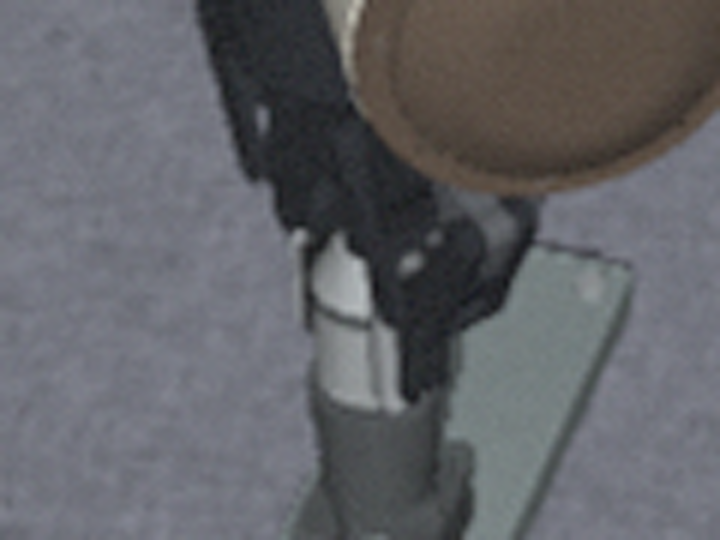

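View pics/w9.png

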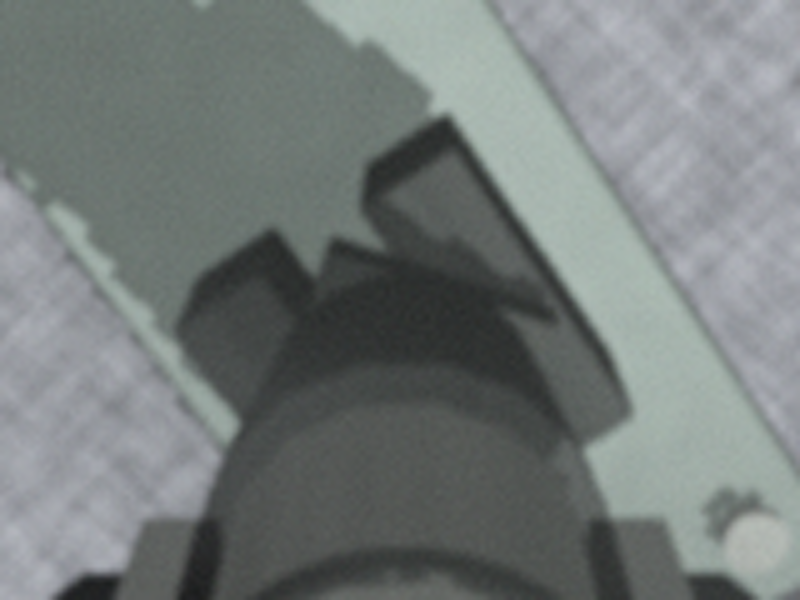

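>>> arm_command(moves="0 0 0.1 0 0 0;0 0 0.15 0 0 0;0 0 0.15 0 0 0;0 0 0.15 0 0 0")

```text
time: 10.22
position: [0.5944, 0.0585, 0.2809]
orientation: [0.0, -0.374, 0.927, -0.001]
force: [0.9, 1.0, 11.0]
width: 0.0339
```

>>> arm_command(moves="0 0 0.05 0 0 0;0 0 0.1 0 0 0;0 0 0.1 0 0 0;0 0 0.1 0 0 0;0 0 0.1 0 0 0")

```text
time: 10.63
position: [0.5944, 0.0585, 0.2807]
orientation: [0.001, -0.374, 0.927, -0.001]
force: [-0.7, 0.3, 15.4]
width: 0.034
```

Run:
```python
from h import *
plan([.5933,.0583,.288],-136.2)
d=np.array([.4605-.594,.7678-.0584]);d/=np.linalg.norm(d)
im=None
for nm,z,r in [("head bottom home",.103,.018),("groove home",.139,.018),("head bottom rest",.112,.018),("groove rest",.148,.018),("sleeve top front",.1,.02)]:
    print(nm,(proj("side",[.594+d[0]*r,.0584+d[1]*r,z])-[240,210])*6)
```

```text
t=10.63 pos [0.5944 0.0585 0.2807] az -136.06 tilt [ 0.0018 -0.0018] F [-0.7  0.3 15.4] w 0.0340 j [ 0.37  0.45 -0.23  0.   -0.89 -1.18]
MOVE 0.09 0.06 -0.73 -0.0026 0.0 0.0024
head bottom home [374.23874335 410.35102435]
groove home [370.40908506 322.31936904]
head bottom rest [373.29867833 388.74192169]
groove rest [369.4220386  299.63031238]
sleeve top front [374.76309661 422.41187073]
```

>>> arm_command(moves="0 0 -0.1 0 0 0;0 0 -0.2 0 0 0;0 0 -0.2 0 0 0")

```text
time: 10.88
position: [0.5945, 0.0585, 0.2808]
orientation: [0.0, -0.374, 0.927, -0.001]
force: [1.9, 0.5, 8.2]
width: 0.0336
```

>>> arm_command(moves="0 0 0 0 0 0;0 0 0 0 0 0;0 0 0 0 0 0;0 0 0 0 0 0;0 0 0 0 0 0;0 0 0 0 0 0", jaw=5.4)

```text
time: 11.38
position: [0.5939, 0.0583, 0.2784]
orientation: [-0.002, -0.373, 0.928, -0.0]
force: [0.2, 0.5, -0.7]
width: 0.054
```

Run:
```python
from h import *
plan([.5944,.0585,.36])
w=eyes.snapshot("wrist")
cv2.imwrite("pics/w10.png",w[:,:,::-1])
```

```text
t=11.38 pos [0.5939 0.0583 0.2784] az -136.15 tilt [-0.0029 -0.0021] F [ 0.2  0.5 -0.7] w 0.0540 j [ 0.37  0.45 -0.23  0.   -0.89 -1.18]
MOVE -0.02 -0.02 -8.16 0.0005 -0.0035 -0.0
```

View pics/w10.png

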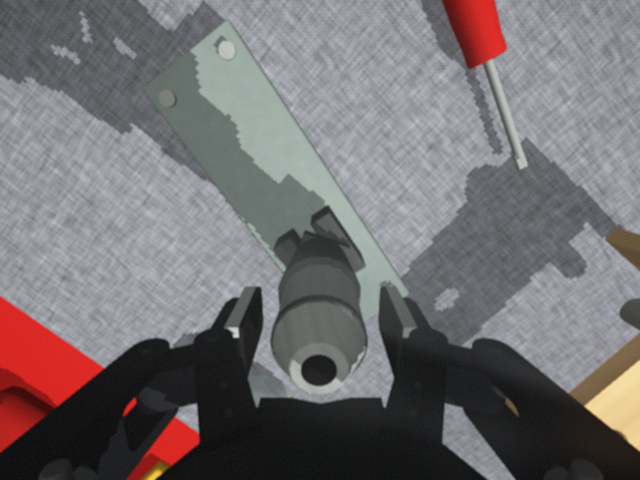

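>>> arm_command(moves="0 0 -3 0 0 0;0 0 -6 0 0 0;0 0 -9 0 0 0;0 0 -10 0 0 0")

```text
time: 11.77
position: [0.5951, 0.0587, 0.3841]
orientation: [0.003, -0.374, 0.927, -0.001]
force: [0.8, 0.7, -0.1]
width: 0.0538
```

Run:
```python
from h import *
plan([.487,-.298,.33],-55.6)
```

```text
t=11.77 pos [0.5951 0.0587 0.3841] az -136.09 tilt [ 0.0067 -0.0004] F [ 0.8  0.7 -0.1] w 0.0538 j [ 0.37  0.35 -0.1   0.   -1.12 -1.18]
MOVE 32.55 -18.17 5.35 -0.0073 0.0003 -1.4048
```

>>> arm_command(moves="32.5 -18.2 3 0 0 -1.4;32.5 -18.2 3 0 0 -1.4;32.5 -18.2 3 0 0 -1.4;32.5 -18.2 3 0 0 -1.4;32.5 -18.2 3 0 0 -1.4;32.5 -18.2 5 0 0 -1.4;32.5 -18.2 5 0 0 -1.4;32.5 -18.2 5 0 0 -1.4")

```text
time: 12.43
position: [0.5029, -0.2415, 0.3411]
orientation: [0.001, 0.756, -0.654, -0.0]
force: [0.9, -0.3, -0.2]
width: 0.054
```

Run:
```python
from h import *
plan([.487,-.298,.33],-55.6)
```

```text
t=12.43 pos [ 0.5029 -0.2415  0.3411] az -81.74 tilt [-0.0015 -0.0015] F [ 0.9 -0.3 -0.2] w 0.0540 j [-0.16  0.33 -0.25  0.   -0.99  0.3 ]
MOVE 5.36 2.38 1.12 0.002 -0.0008 -0.4562
```

>>> arm_command(moves="5.4 2.4 1.1 0 0 -0.456;5.4 2.4 1.1 0 0 -0.456;5.4 2.4 1.1 0 0 -0.456;5.4 2.4 1.1 0 0 -0.456;5.4 2.4 1.1 0 0 -0.456;5.4 2.4 1.1 0 0 -0.456")

```text
time: 12.93
position: [0.4874, -0.2969, 0.3303]
orientation: [0.001, 0.883, -0.47, -0.001]
force: [-0.3, 0.9, 0.4]
width: 0.0544
```

Run:
```python
from h import *
import pickle
plan([.487,-.298,.33],-55.6)
ci=eyes.camera_info("wrist"); w=eyes.snapshot("wrist")
pickle.dump(ci,open("ci11.pkl","wb"))
cv2.imwrite("pics/w11.png",w[:,:,::-1])
crop(w,240,60,400,180,5,"pics/w11a.png")
crop(w,240,180,400,300,5,"pics/w11b.png")
```

```text
t=12.93 pos [ 0.4874 -0.2969  0.3303] az -56.10 tilt [-0.002  -0.0014] F [-0.3  0.9  0.4] w 0.0544 j [-0.26  0.36 -0.23  0.   -0.98  0.85]
MOVE 0.07 0.1 0.03 0.0024 -0.0001 -0.0087
```

View pics/w11.png

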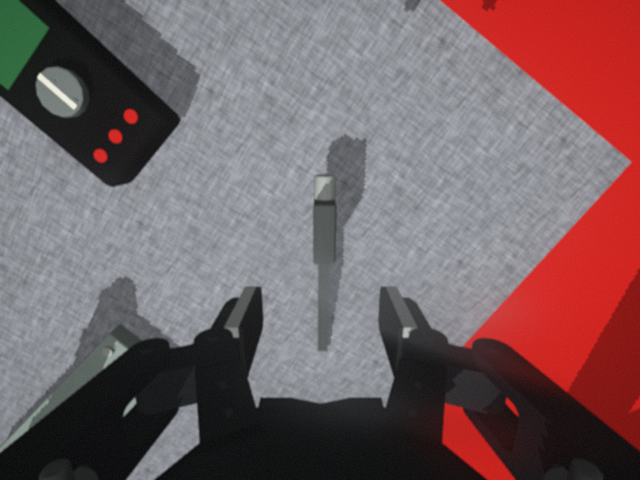

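Run:
```python
from h import *
w=cv2.imread("pics/w11.png")[:,:,::-1]
crop(w,280,165,370,290,6,"pics/w11c.png")
crop(w,290,290,355,360,8,"pics/w11d.png")
```

```text
(no output)
```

View pics/w11c.png

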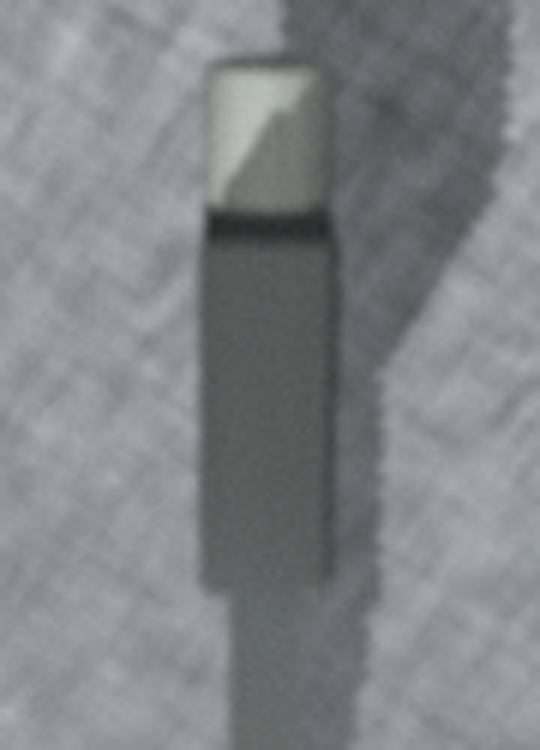

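View pics/w11d.png

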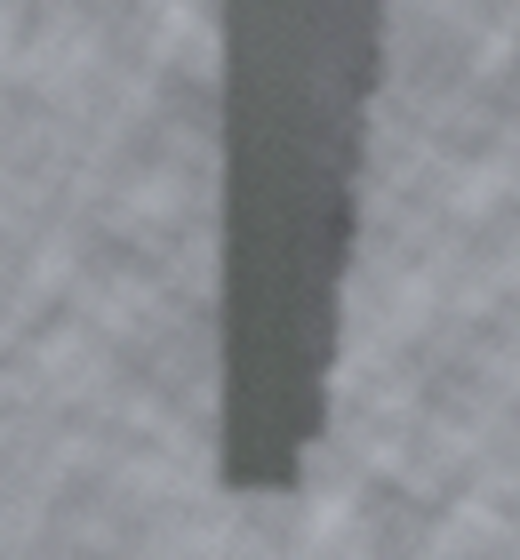

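Run:
```python
from h import *
import pickle
ci=pickle.load(open("ci11.pkl","rb"))
a=hit("w",280+264/6,165+240/6,.046,ci);b=hit("w",280+264/6,165+590/6,.046,ci);n=hit("w",322.8,350.9,.006,ci)
print(a,b,np.linalg.norm(a-b),(a+b)/2,n, np.linalg.norm(n[:2]-(a+b)[:2]/2))
d=n-(a+b)/2; print(np.degrees(np.arctan2(d[1],d[0])))
d=b-a; print(np.degrees(np.arctan2(d[1],d[0])))
```

```text
[ 0.49821482 -0.31829382  0.046     ] [ 0.47127542 -0.27851666  0.046     ] 0.04804116429117958 [ 0.48474512 -0.29840524  0.046     ] [ 0.40954902 -0.1861121   0.006     ] 0.13514511701116397
123.80788796291809
124.10813513606033
```

Run:
```python
from h import *
plan([.4847,-.2984,.1885],-56.1)
```

```text
t=12.98 pos [ 0.4876 -0.2967  0.3304] az -56.06 tilt [-0.0018 -0.0015] F [ 0.4 -0.4  1.1] w 0.0542 j [-0.26  0.36 -0.23  0.   -0.98  0.85]
MOVE -0.02 0.3 14.19 0.0023 -0.0003 0.0007
```

>>> arm_command(moves="0 0.3 3 0 0 0;0 0.3 6.5 0 0 0;0 0.3 9.5 0 0 0;0 0.3 11.5 0 0 0;0 0.3 13 0 0 0;0 0.3 13.5 0 0 0;0 0.3 13.5 0 0 0")

```text
time: 13.57
position: [0.4848, -0.2982, 0.1943]
orientation: [0.001, 0.883, -0.469, -0.002]
force: [0.1, -0.1, -0.3]
width: 0.0543
```

Run:
```python
from h import *
plan([.4847,-.2984,.1885],-56.1)
w=eyes.snapshot("wrist")
cv2.imwrite("pics/w12.png",w[:,:,::-1])
```

```text
t=13.57 pos [ 0.4848 -0.2982  0.1943] az -55.96 tilt [-0.0043 -0.0009] F [ 0.1 -0.1 -0.3] w 0.0543 j [-0.27  0.53 -0.37  0.   -0.67  0.86]
MOVE 0.01 0.02 0.58 0.004 0.0016 0.0024
```

View pics/w12.png

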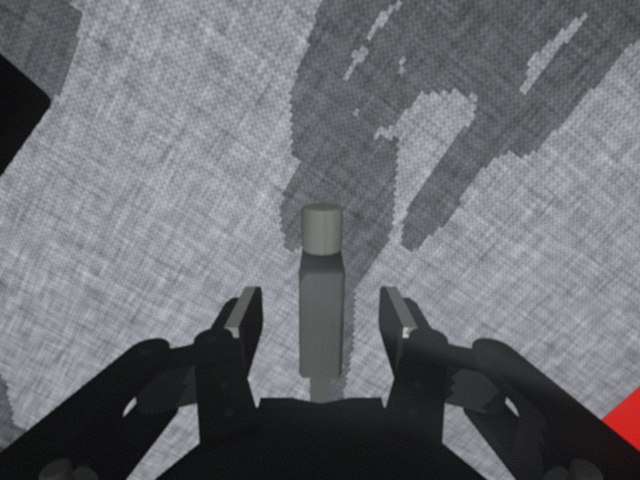

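>>> arm_command(moves="0 0 0.3 0 0 0;0 0 0.5 0 0 0;0 0 0.5 0 0 0")

```text
time: 13.87
position: [0.485, -0.2987, 0.1912]
orientation: [0.001, 0.883, -0.469, 0.0]
force: [0.4, -1.0, 0.1]
width: 0.0541
```

>>> arm_command(moves="0 0 0 0 0 0;0 0 0 0 0 0;0 0 0 0 0 0;0 0 0 0 0 0;0 0 0 0 0 0;0 0 0 0 0 0", jaw=0.8, squeeze=90)

```text
time: 14.37
position: [0.4851, -0.2988, 0.1912]
orientation: [0.001, 0.883, -0.469, 0.0]
force: [-1.0, 0.8, 3.9]
width: 0.0166
```

Run:
```python
from h import *
plan([.4847,-.2984,.28],-56.1)
```

```text
t=14.37 pos [ 0.4851 -0.2988  0.1912] az -55.93 tilt [-0.0005 -0.0022] F [-1.   0.8  3.9] w 0.0166 j [-0.27  0.53 -0.38  0.   -0.66  0.86]
MOVE -0.05 0.03 -8.88 0.0016 -0.0015 0.003
```

>>> arm_command(moves="0 0 -2 0 0 0;0 0 -5 0 0 0;0 0 -8 0 0 0;0 0 -8.5 0 0 0;0 0 -8.5 0 0 0")

```text
time: 14.78
position: [0.4853, -0.2986, 0.2772]
orientation: [0.001, 0.883, -0.469, 0.002]
force: [0.1, -0.3, -2.8]
width: 0.0164
```

Run:
```python
from h import *
plan([.5546,-.1225,.27],-102.2)
```

```text
t=14.78 pos [ 0.4853 -0.2986  0.2772] az -55.95 tilt [ 0.0026 -0.0026] F [ 0.1 -0.3 -2.8] w 0.0164 j [-0.27  0.41 -0.3   0.   -0.85  0.86]
MOVE -10.71 -15.61 0.7 -0.0021 -0.0031 0.8072
```

>>> arm_command(moves="-10.7 -15.6 0 0 0 0.807;-10.7 -15.6 0 0 0 0.807;-10.7 -15.6 0 0 0 0.807;-10.7 -15.6 0 0 0 0.807;-10.7 -15.6 0 0 0 0.807;-10.7 -15.6 0 0 0 0.807;-10.7 -15.6 0 0 0 0.807;-10.7 -15.6 0 0 0 0.807")

```text
time: 15.45
position: [0.5537, -0.1216, 0.2725]
orientation: [-0.003, -0.628, 0.778, 0.002]
force: [-0.2, 0.4, -2.6]
width: 0.0164
```

Run:
```python
from h import *
plan([.5546,-.1225,.23],-102.2)
```

```text
t=15.45 pos [ 0.5537 -0.1216  0.2725] az -102.22 tilt [-0.0068 -0.0012] F [-0.2  0.4 -2.6] w 0.0164 j [ 0.07  0.42 -0.31  0.   -0.85 -0.28]
MOVE 0.06 -0.14 4.25 0.0064 -0.0026 -0.0003
```

>>> arm_command(moves="0.1 -0.1 2 0.004 -0.002 0;0.1 -0.1 3.5 0.004 -0.002 0;0.1 -0.1 4 0.004 -0.002 0;0.1 -0.1 4 0.004 -0.002 0;0.1 -0.1 4 0.004 -0.002 0")

```text
time: 15.87
position: [0.5549, -0.1242, 0.2346]
orientation: [0.0, -0.628, 0.778, -0.001]
force: [0.1, -0.3, -2.2]
width: 0.0166
```

```bash
cat > look2.py <<'E'
from h import *
import sys,pickle
n=sys.argv[1]
plan([.5546,-.1225,.23],-102.2)
st=manip.get_state(); t=eyes.snapshot("top"); s=eyes.snapshot("side")
pickle.dump(st,open(f"st{n}.pkl","wb"))
q=Q(st['orientation']); P=lambda c,x,y,z:proj(c,q.apply(np.array([x,y,z])/1000)+st['position'])
for c in ("top","side"):
    print(c,"nose pred",P(c,-135,0,191-3),"handle top",P(c,0,0,191-46),"mouth",proj(c,[.5937,.0583,.1]))
cv2.imwrite(f"pics/tf{n}.png",t[:,:,::-1]);cv2.imwrite(f"pics/sf{n}.png",s[:,:,::-1])
crop(t,240,190,360,280,6,f"pics/t{n}.png"); crop(s,260,220,380,310,6,f"pics/s{n}.png")
E
python3 look2.py 20
```

```text
t=15.87 pos [ 0.5549 -0.1242  0.2346] az -102.14 tilt [ 0.0013 -0.0009] F [ 0.1 -0.3 -2.2] w 0.0166 j [ 0.06  0.47 -0.34  0.   -0.76 -0.28]
MOVE -0.16 0.06 0.46 -0.0015 -0.0006 0.0011
top nose pred [297.86318789 229.01788278] handle top [360.41423052 243.25000596] mouth [272.40605046 221.97454848]
side nose pred [312.51152369 273.78063763] handle top [335.28397274 213.77530341] mouth [302.28436845 272.29147167]
```

View pics/t20.png

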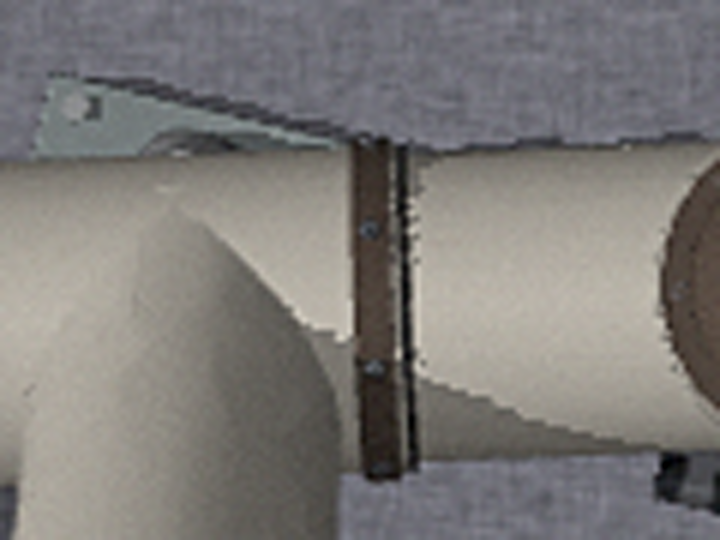

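View pics/s20.png

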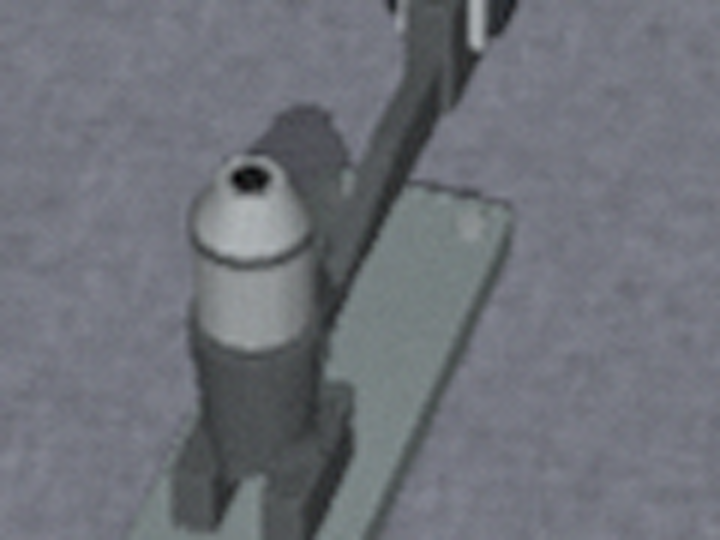

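```bash
cat > look3.py <<'E'
from h import *
import sys,pickle
n=sys.argv[1]
plan([.5546,-.1225,.23],-102.2)
st=manip.get_state(); ci=eyes.camera_info("wrist"); w=eyes.snapshot("wrist")
pickle.dump((st,ci),open(f"wst{n}.pkl","wb"))
cv2.imwrite(f"pics/wf{n}.png",w[:,:,::-1])
E
python3 look3.py 21
```

```text
t=15.97 pos [ 0.5553 -0.124   0.2358] az -102.15 tilt [ 0.0041 -0.0007] F [-0.3  1.  -2.1] w 0.0165 j [ 0.07  0.47 -0.34  0.   -0.76 -0.28]
MOVE -0.13 0.11 0.58 -0.0042 0.0002 0.0009
```

View pics/wf21.png

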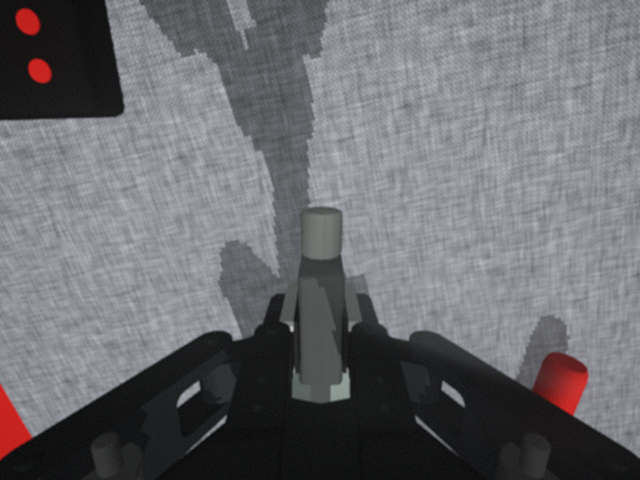

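Run:
```python
from h import *
import pickle
w=cv2.imread("pics/w10.png")[:,:,::-1]
crop(w,280,330,360,400,8,"pics/w10c.png")
st,ci=pickle.load(open("wst21.pkl","rb"))
q=Q(st['orientation']); off=q.inv().apply(ci['eye']-st['position']); rel=q.inv()*Q(ci['rotation']); print(off)
def cam(pos,quat):
    qq=Q(quat); r=(qq*rel).as_quat(); c=dict(ci); c['eye']=np.array(pos)+qq.apply(off); c['rotation']=[r[3],r[0],r[1],r[2]]; return c
c=cam([0.5939,0.0583,.2784],[-0.002,-.373,.928,0])
print(hit("w",319,370,.155,c))
print(hit("side",260+250/6,220+178/6,.155))
# plate in w10
for p in [(228,20),(405,290),(147,92),(250,232)]: print(p,hit("w",*p,.02,c))
```

```text
[0.07246951 0.00017707 0.03137376]
[0.59368924 0.05805107 0.155     ]
[0.59310481 0.05812564 0.155     ]
(228, 20) [ 0.52959562 -0.0788761   0.02      ]
(405, 290) [0.57470413 0.12851245 0.02      ]
(147, 92) [ 0.59567649 -0.09051875  0.02      ]
(250, 232) [0.6205807  0.01567168 0.02      ]
```

View pics/w10c.png

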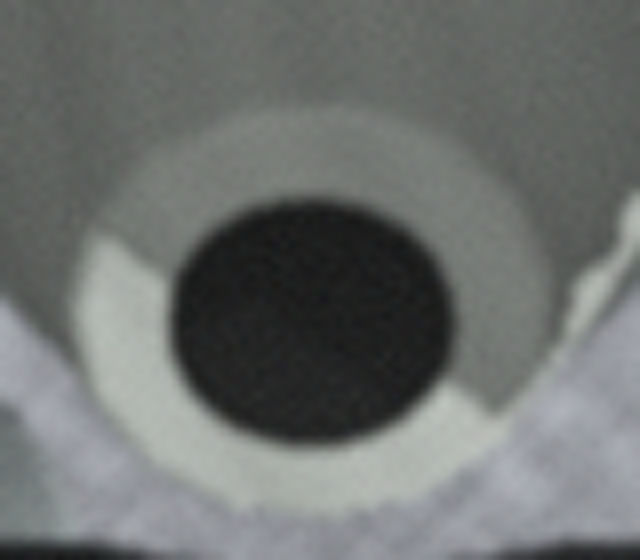

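```bash
cat > pl.py <<'E'
from h import *
import sys
s,z=float(sys.argv[1])/1000,float(sys.argv[2])
A=np.array([.5935,.0582]);u=np.array([.2122,.9772]);n=np.array([-.9772,.2122])
st=manip.get_state(); d=st['position'][:2]-A
print("s %.1f lat %.2f nose %.1f"%(d@u*1000,d@n*1000,d@u*1000+135), "Fu %.1f Fn %.1f Fz %.1f"%(st['force'][:2]@u,st['force'][:2]@n,st['force'][2]))
plan([*(A+u*s),z],-102.25)
E
python3 pl.py -185 .217
```

```text
s -186.1 lat -1.37 nose -51.1 Fu 0.9 Fn -0.0 Fz -2.2
t=16.02 pos [ 0.5553 -0.124   0.236 ] az -102.15 tilt [ 0.0046 -0.0006] F [ 0.2  0.8 -2.2] w 0.0168 j [ 0.07  0.47 -0.34  0.   -0.76 -0.28]
MOVE -0.11 0.15 1.9 -0.0046 0.0003 0.0017
```

>>> arm_command(moves="-0.1 0.14 1 -0.004 0 0;-0.1 0.14 1.6 -0.004 0 0.002;-0.1 0.14 1.8 -0.004 0 0.002;-0.1 0.14 1.8 -0.004 0 0.002;-0.1 0.14 1.8 -0.004 0 0.002")

```text
time: 16.43
position: [0.554, -0.1225, 0.2169]
orientation: [-0.001, -0.627, 0.779, 0.001]
force: [-0.2, -0.4, -2.0]
width: 0.0167
```

```bash
python3 pl.py -185 .213
```

```text
s -185.0 lat 0.29 nose -50.0 Fu -0.5 Fn 0.1 Fz -2.0
t=16.43 pos [ 0.554  -0.1225  0.2169] az -102.27 tilt [-0.0015  0.0001] F [-0.2 -0.4 -2. ] w 0.0167 j [ 0.07  0.49 -0.36 -0.   -0.72 -0.28]
MOVE -0.0 -0.03 0.39 0.0015 -0.0002 -0.0004
```

>>> arm_command(moves="0 -0.03 0.2 0.0015 0 0;0 -0.03 0.4 0.0015 0 0;0 -0.03 0.5 0.0015 0 0;0 -0.03 0.5 0.0015 0 0")

```text
time: 16.77
position: [0.5541, -0.1226, 0.2119]
orientation: [-0.0, -0.627, 0.779, -0.0]
force: [-0.6, 0.2, -2.3]
width: 0.0167
```

```bash
python3 pl.py -185 .213
```

```text
s -185.1 lat 0.11 nose -50.1 Fu 0.1 Fn 0.7 Fz -2.3
t=16.77 pos [ 0.5541 -0.1226  0.2119] az -102.29 tilt [-0.     -0.0001] F [-0.6  0.2 -2.3] w 0.0167 j [ 0.07  0.5  -0.36  0.   -0.71 -0.28]
MOVE -0.01 -0.01 -0.11 0.0 -0.0001 -0.0007
```

>>> arm_command(moves="0 0 0.05 0 0 0;0 0 0.1 0 0 0;0 0 0.1 0 0 0")

```text
time: 17.02
position: [0.5542, -0.1226, 0.2112]
orientation: [0.0, -0.627, 0.779, -0.0]
force: [-0.9, 1.1, -3.1]
width: 0.0171
```

```bash
python3 look2.py 22; python3 pl.py -160 .2112
```

```text
t=17.02 pos [ 0.5542 -0.1226  0.2112] az -102.29 tilt [ 0.0006 -0.0001] F [-0.9  1.1 -3.1] w 0.0171 j [ 0.07  0.5  -0.36  0.   -0.71 -0.28]
MOVE -0.02 -0.03 -1.88 -0.0006 0.0001 -0.0016
top nose pred [297.508034   229.78100932] handle top [358.68343592 243.89474058] mouth [272.40605046 221.97454848]
side nose pred [312.83486326 282.88193673] handle top [335.46471796 223.17007556] mouth [302.28436845 272.29147167]
s -185.0 lat -0.00 nose -50.0 Fu 0.2 Fn -0.1 Fz -2.1
t=17.12 pos [ 0.5542 -0.1226  0.2112] az -102.29 tilt [ 0.0005 -0.0001] F [ 0.1  0.2 -2.1] w 0.0164 j [ 0.07  0.5  -0.36  0.   -0.71 -0.28]
MOVE -2.5 0.0 0.0 -0.0006 0.0 -0.0007
```

View pics/s22.png

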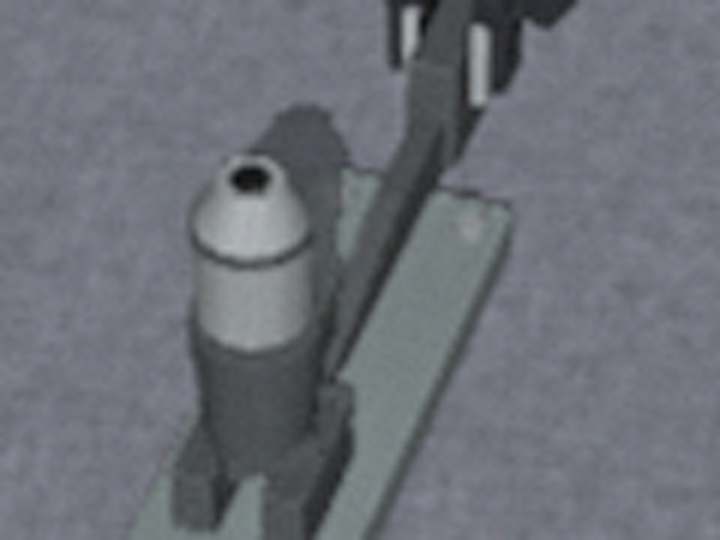

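>>> arm_command(moves="-0.8 0 0 0 0 0;-1.6 0 0 0 0 0;-2.3 0 0 0 0 0;-2.6 0 0 0 0 0;-2.9 0 0 0 0 0;-3.2 0 0 0 0 0;-3.2 0 0 0 0 0")

```text
time: 17.7
position: [0.5612, -0.0908, 0.2112]
orientation: [0.0, -0.628, 0.778, -0.0]
force: [-0.2, -0.4, -1.9]
width: 0.0165
```

```bash
python3 pl.py -145 .2112
```

```text
s -152.4 lat -0.06 nose -17.4 Fu -0.4 Fn 0.1 Fz -1.9
t=17.70 pos [ 0.5612 -0.0908  0.2112] az -102.25 tilt [ 0.0006 -0.0001] F [-0.2 -0.4 -1.9] w 0.0165 j [ 0.12  0.5  -0.36  0.   -0.71 -0.34]
MOVE -0.74 0.01 0.0 -0.0006 0.0001 0.0001
```

Nose is 5 mm into the slot, with no force. Onward to nose ≈ +8.

>>> arm_command(moves="-0.4 0 0 0 0 0;-0.8 0 0 0 0 0;-1.2 0 0 0 0 0;-1.6 0 0 0 0 0;-2 0 0 0 0 0;-2.4 0 0 0 0 0;-2.4 0 0 0 0 0")

```text
time: 18.28
position: [0.5664, -0.0671, 0.2112]
orientation: [0.0, -0.628, 0.778, -0.0]
force: [-0.4, -0.4, -1.2]
width: 0.0168
```

```bash
python3 pl.py -122 .2112
```

```text
s -128.2 lat -0.12 nose 6.8 Fu -0.5 Fn 0.3 Fz -1.2
t=18.28 pos [ 0.5664 -0.0671  0.2112] az -102.24 tilt [0.0008 0.    ] F [-0.4 -0.4 -1.2] w 0.0168 j [ 0.17  0.5  -0.36  0.   -0.71 -0.38]
MOVE -0.62 0.01 0.0 -0.0008 0.0002 0.0002
```

>>> arm_command(moves="-0.3 0 0.03 0 0 0;-0.5 0 0.06 0 0 0;-0.7 0 0.06 0 0 0;-0.85 0 0.06 0 0 0;-1 0 0.06 0 0 0;-1 0 0.06 0 0 0")

```text
time: 18.78
position: [0.5678, -0.0598, 0.2112]
orientation: [-0.001, -0.627, 0.779, -0.0]
force: [-1.3, -9.2, 3.3]
width: 0.0165
```

```bash
python3 pl.py -115 .2112
```

```text
s -120.8 lat 0.04 nose 14.2 Fu -9.2 Fn -0.7 Fz 3.3
t=18.78 pos [ 0.5678 -0.0598  0.2112] az -102.32 tilt [-0.0015 -0.0025] F [-1.3 -9.2  3.3] w 0.0165 j [ 0.18  0.5  -0.36  0.   -0.71 -0.4 ]
MOVE -0.58 -0.0 -0.0 0.001 -0.0028 -0.0012
```

>>> arm_command(moves="-0.05 0 0 0 0 0;-0.1 0 0 0 0 0;-0.15 0 0 0 0 0;-0.2 0 0 0 0 0;-0.2 0 0 0 0 0")

```text
time: 19.2
position: [0.5679, -0.0588, 0.2112]
orientation: [-0.002, -0.627, 0.779, -0.0]
force: [-2.9, -13.7, 4.3]
width: 0.0167
```

>>> arm_command(moves="-0.05 0 0 0 0 0;-0.1 0 0 0 0 0;-0.15 0 0 0 0 0;-0.15 0 0 0 0 0")

```text
time: 19.53
position: [0.5683, -0.0568, 0.2112]
orientation: [-0.002, -0.627, 0.779, -0.0]
force: [-2.6, -8.7, 4.4]
width: 0.0164
```

```bash
python3 pl.py -115 .2112
```

```text
s -117.7 lat 0.27 nose 17.3 Fu -9.1 Fn 0.7 Fz 4.4
t=19.53 pos [ 0.5683 -0.0568  0.2112] az -102.35 tilt [-0.0023 -0.0025] F [-2.6 -8.7  4.4] w 0.0164 j [ 0.18  0.5  -0.36  0.   -0.71 -0.4 ]
MOVE -0.27 -0.03 -0.0 0.0017 -0.0029 -0.0018
```

>>> arm_command(moves="-0.1 0 0 0 0 0;-0.2 0 0 0 0 0;-0.3 0 0 0 0 0;-0.4 0 0 0 0 0;-0.5 0 0 0 0 0;-0.6 0 0 0 0 0;-0.6 0 0 0 0 0")

```text
time: 20.12
position: [0.57, -0.0499, 0.2112]
orientation: [-0.001, -0.627, 0.779, -0.0]
force: [-1.7, -5.6, 3.7]
width: 0.0165
```

```bash
python3 pl.py -105 .2112
```

```text
s -110.7 lat 0.06 nose 24.3 Fu -5.9 Fn 0.4 Fz 3.7
t=20.12 pos [ 0.57   -0.0499  0.2112] az -102.31 tilt [-0.0008 -0.0015] F [-1.7 -5.6  3.7] w 0.0165 j [ 0.2   0.51 -0.35  0.   -0.71 -0.41]
MOVE -0.57 -0.01 0.0 0.0005 -0.0017 -0.001
```

>>> arm_command(moves="-0.15 0 0 0 0 0;-0.3 0 0 0 0 0;-0.45 0 0 0 0 0;-0.6 0 0 0 0 0;-0.75 0 0 0 0 0;-0.9 0 0 0 0 0;-1 0 0 0 0 0;-1 0 0 0 0 0")

```text
time: 20.78
position: [0.5721, -0.0401, 0.2112]
orientation: [-0.001, -0.627, 0.779, -0.0]
force: [-1.6, -4.9, 3.3]
width: 0.0167
```

```bash
python3 look2.py 23; python3 pl.py -90 .2112
```

```text
t=20.78 pos [ 0.5721 -0.0401  0.2112] az -102.31 tilt [-0.0007 -0.0015] F [-1.6 -4.9  3.3] w 0.0167 j [ 0.21  0.51 -0.35  0.   -0.71 -0.43]
MOVE 8.43 -0.04 -1.87 0.0003 -0.0016 -0.0019
top nose pred [260.43715819 220.79172456] handle top [320.01119868 234.5110197 ] mouth [272.40605046 221.97454848]
side nose pred [296.94210741 314.42372566] handle top [321.66224902 249.69775945] mouth [302.28436845 272.29147167]
s -100.6 lat 0.04 nose 34.4 Fu -4.5 Fn -0.2 Fz 4.5
t=20.88 pos [ 0.5721 -0.0401  0.2112] az -102.31 tilt [-0.0007 -0.0014] F [-0.7 -4.5  4.5] w 0.0165 j [ 0.21  0.51 -0.35  0.   -0.71 -0.43]
MOVE -1.06 -0.0 -0.0 0.0004 -0.0015 -0.001
```

View pics/s23.png

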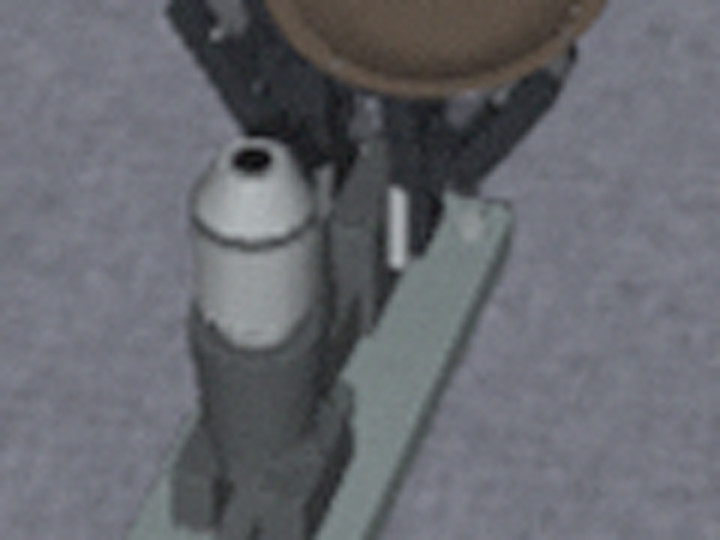

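>>> arm_command(moves="-0.15 0 0 0 0 0;-0.3 0 0 0 0 0;-0.45 0 0 0 0 0;-0.6 0 0 0 0 0;-0.75 0 0 0 0 0;-0.9 0 0 0 0 0;-1.1 0 0 0 0 0;-1.1 0 0 0 0 0")

```text
time: 21.55
position: [0.5745, -0.0292, 0.2112]
orientation: [-0.001, -0.627, 0.779, -0.0]
force: [-1.9, -4.5, 2.1]
width: 0.0164
```

```bash
python3 look2.py 24; python3 look3.py 24; python3 pl.py -90 .2112
```

```text
t=21.55 pos [ 0.5745 -0.0292  0.2112] az -102.31 tilt [-0.0006 -0.0013] F [-1.9 -4.5  2.1] w 0.0164 j [ 0.23  0.51 -0.35  0.   -0.72 -0.45]
MOVE 9.54 -0.04 -1.87 0.0003 -0.0014 -0.0019
top nose pred [255.5120245  219.58293156] handle top [314.88103452 233.25385452] mouth [272.40605046 221.97454848]
side nose pred [294.67737864 318.87714545] handle top [319.70563494 253.44523927] mouth [302.28436845 272.29147167]
t=21.65 pos [ 0.5746 -0.0291  0.2112] az -102.30 tilt [-0.0003 -0.0011] F [-1.2 -5.4  4. ] w 0.0165 j [ 0.23  0.51 -0.35  0.   -0.72 -0.45]
MOVE 9.55 -0.04 -1.87 0.0 -0.0011 -0.0017
s -89.3 lat 0.03 nose 45.7 Fu -5.3 Fn 1.0 Fz 4.5
t=21.70 pos [ 0.5745 -0.0291  0.2112] az -102.29 tilt [-0.0003 -0.0011] F [-2.1 -5.   4.5] w 0.0166 j [ 0.23  0.51 -0.35  0.   -0.72 -0.45]
MOVE 0.07 -0.0 -0.0 0.0001 -0.0012 -0.0008
```

View pics/s24.png

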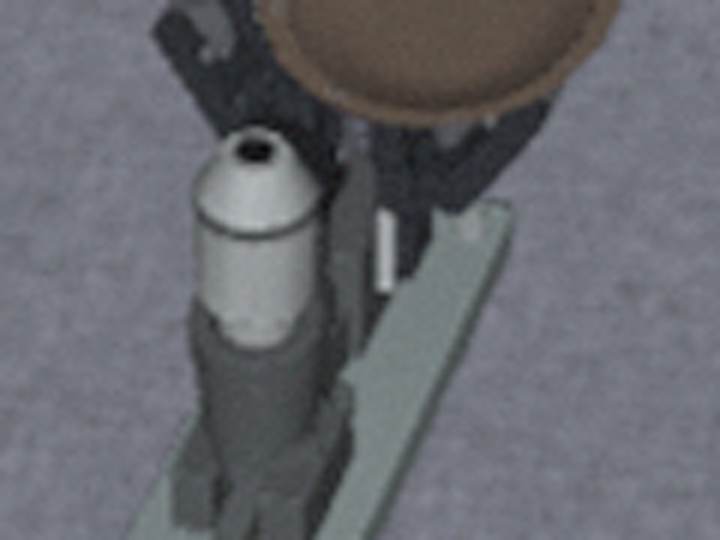

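>>> arm_command(moves="0.05 0 0 0 0 0;0.08 0 -0.05 0 0 0;0.08 0 -0.05 0 0 0")

```text
time: 21.95
position: [0.5745, -0.0292, 0.2112]
orientation: [0.0, -0.627, 0.779, -0.0]
force: [-1.3, -3.3, 3.4]
width: 0.0164
```

```bash
python3 pl.py -90 .2112
```

```text
s -89.5 lat 0.05 nose 45.5 Fu -3.5 Fn 0.6 Fz 3.4
t=21.95 pos [ 0.5745 -0.0292  0.2112] az -102.30 tilt [ 0.0002 -0.0002] F [-1.3 -3.3  3.4] w 0.0164 j [ 0.23  0.51 -0.35  0.   -0.72 -0.45]
MOVE 0.05 -0.0 -0.0 -0.0002 -0.0001 -0.0009
```

>>> arm_command(moves="0.04 0 -0.04 0 0 0;0.08 0 -0.08 0 0 0;0.08 0 -0.08 0 0 0")

```text
time: 22.2
position: [0.5744, -0.0295, 0.2112]
orientation: [0.0, -0.627, 0.779, 0.0]
force: [0.2, 0.5, -2.5]
width: 0.0168
```

```bash
python3 pl.py -90 .2112
```

```text
s -89.8 lat 0.09 nose 45.2 Fu 0.5 Fn -0.1 Fz -2.5
t=22.20 pos [ 0.5744 -0.0295  0.2112] az -102.30 tilt [0.0001 0.0005] F [ 0.2  0.5 -2.5] w 0.0168 j [ 0.23  0.51 -0.34 -0.   -0.72 -0.44]
MOVE 0.02 -0.01 0.0 0.0 0.0005 -0.001
```

Force unloaded; release gently.

>>> arm_command(moves="0 0 0 0 0 0;0 0 0 0 0 0;0 0 0 0 0 0;0 0 0 0 0 0;0 0 0 0 0 0", jaw=4)

```text
time: 22.62
position: [0.5746, -0.0298, 0.2121]
orientation: [0.0, -0.627, 0.779, -0.0]
force: [-0.0, -0.2, -0.3]
width: 0.0401
```

```bash
python3 look2.py 25; python3 look3.py 25; python3 pl.py -90 .2112
```

```text
t=22.62 pos [ 0.5746 -0.0298  0.2121] az -102.28 tilt [0.0011 0.0001] F [-0.  -0.2 -0.3] w 0.0401 j [ 0.23  0.51 -0.34  0.   -0.72 -0.44]
MOVE 9.48 -0.02 -1.79 -0.0011 0.0003 -0.0015
top nose pred [255.60529765 219.39023363] handle top [315.07520428 233.08376986] mouth [272.40605046 221.97454848]
side nose pred [294.49342697 318.29722237] handle top [319.56073582 252.93283196] mouth [302.28436845 272.29147167]
t=22.72 pos [ 0.5745 -0.0299  0.212 ] az -102.29 tilt [0.0009 0.    ] F [ 1.3 -0.5  0.1] w 0.0404 j [ 0.23  0.51 -0.34  0.   -0.72 -0.44]
MOVE 9.48 -0.03 -1.8 -0.0008 0.0002 -0.0015
s -90.1 lat -0.09 nose 44.9 Fu 0.5 Fn 1.0 Fz -0.9
t=22.77 pos [ 0.5745 -0.0299  0.212 ] az -102.29 tilt [ 0.0008 -0.    ] F [-0.8  0.7 -0.9] w 0.0400 j [ 0.23  0.51 -0.34  0.   -0.72 -0.44]
MOVE -0.01 0.01 0.08 -0.0008 0.0002 -0.0007
```

View pics/s25.png

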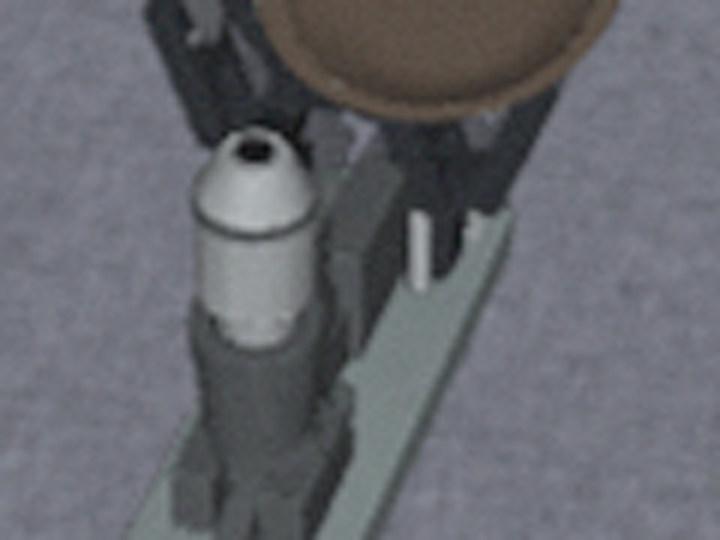

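View pics/wf25.png

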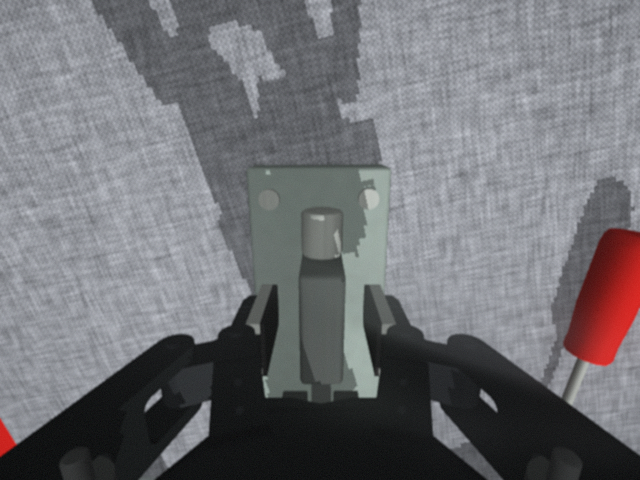

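>>> arm_command(moves="0 0 -2 0 0 0;0 0 -5 0 0 0;1 0 -9 0 0 0;6 0 -13 0 0 0;10 0 -16 0 0 0;15 0 -18 0 0 0;18 0 -18 0 0 0;18 0 -18 0 0 0")

```text
time: 23.43
position: [0.5351, -0.2081, 0.3943]
orientation: [0.001, -0.627, 0.779, -0.002]
force: [0.2, -0.2, 0.7]
width: 0.0397
```

```bash
python3 look2.py 26
python3 - <<'E'
from h import *
t=cv2.imread("pics/tf26.png")[:,:,::-1]; crop(t,140,190,360,310,3.6,"pics/t26b.png")
s=cv2.imread("pics/sf26.png")[:,:,::-1]; crop(s,240,220,400,340,5,"pics/s26b.png")
E
```

```text
t=23.43 pos [ 0.5351 -0.2081  0.3943] az -102.34 tilt [ 0.0039 -0.0009] F [ 0.2 -0.2  0.7] w 0.0397 j [-0.09  0.31 -0.14  0.   -1.12 -0.13]
MOVE -8.78 -0.01 16.43 -0.004 -0.0001 -0.0024
top nose pred [339.95818314 235.60072743] handle top [415.56877981 253.00196378] mouth [272.40605046 221.97454848]
side nose pred [327.63848367 180.43799215] handle top [350.79930693 123.37273178] mouth [302.28436845 272.29147167]
```

View pics/t26b.png

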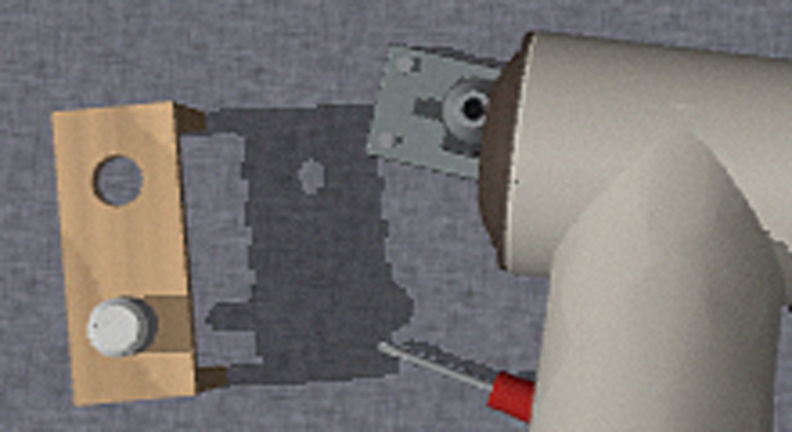

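View pics/s26b.png

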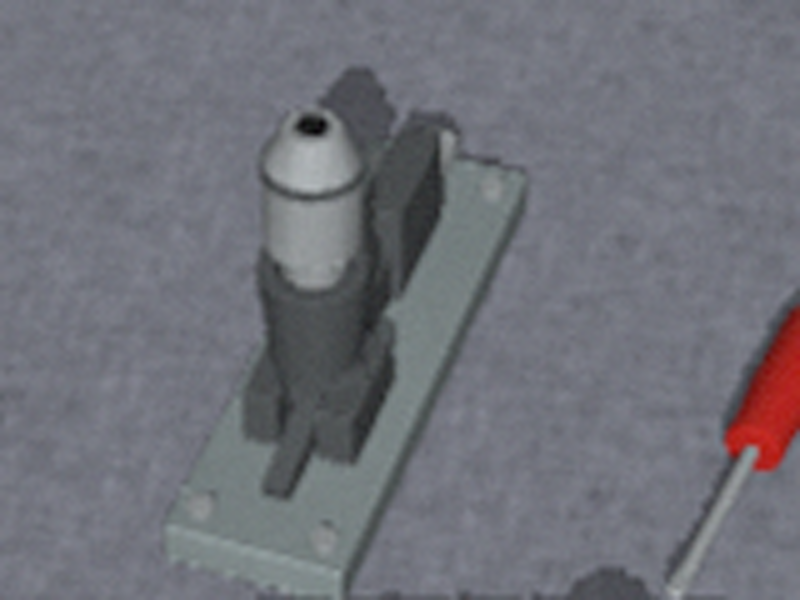

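Run:
```python
from h import *
top=(140+472/3.6,190+107/3.6); sd=(240+312/5,220+125/5)
print(tri([("top",*top),("side",*sd)]), "home hole z was", tri([("side",260+250/6,220+178/6)]+[("top",*proj("top",[.5935,.0582,.155]))]))
e,d=ray("side",*sd); u=(.0582-e[1])/d[1]; print("z at axis plane y:",(e+d*u))
e,d=ray("side",260+250/6,220+178/6); u=(.0582-e[1])/d[1]; print("home:",(e+d*u))
print("nose",hit("side",240+278/5,220+490/5,.026)[:2],"s",(hit("side",240+278/5,220+490/5,.023)[:2]-[.5935,.0582])@[.2122,.9772])
s=eyes.snapshot("side"); crop(s,240,220,400,340,5,"pics/s27.png")
st=manip.get_state(); print(st['time'],st['qd'].round(3))
```

```text
[0.59288317 0.05527356 0.16338012] home hole z was [0.59329805 0.05817296 0.15504009]
z at axis plane y: [0.59147727 0.0582     0.16612129]
home: [0.59309091 0.0582     0.15507037]
nose [0.6013093  0.10270852] s 0.042827623460420725
23.5833 [ 0.046  0.014 -0.025 -0.012  0.006 -0.011]
```

>>> arm_command(moves="0 0 0 0 0 0;0 0 0 0 0 0;0 0 0 0 0 0;0 0 0 0 0 0;0 0 0 0 0 0;0 0 0 0 0 0")

```text
time: 24.08
position: [0.5362, -0.2052, 0.3917]
orientation: [-0.0, -0.628, 0.778, -0.0]
force: [-0.0, -0.2, 0.3]
width: 0.0403
```

Run:
```python
from h import *
a=cv2.imread("pics/sf26.png")[:,:,::-1].astype(int); s=eyes.snapshot("side").astype(int)
print(np.abs(a-s)[220:340,240:400].mean(), np.abs(a-s)[220:340,240:400].max())
manip.hand_in(); print(manip.get_state()['time'])
```

```text
2.046111111111111 20
the job is handed in; nothing more can be done
the job is handed in; nothing more can be done
```

The chuck was fitted, wedged and then freed. It was left standing raised on the drift and the job was handed in at about 24 s; no verdict was reported.

**Fitting:** I took the taller-headed chuck from the rack. From the pictures, the tang hole lies about 37° from the stand's x, so I turned the tang to match. It dropped straight to home with no twist search. I pressed with about 19 N and let go; the picture then showed the head at its home height.

**Freeing:** I slid the drift in from the long side with its sole on the plate. It met the chuck with its nose about 14 mm past the axis. The highest push I read was about 14 N, and it eased to about 5 N as the taper came free. I stopped with the nose 43 to 45 mm past the axis, took the load off the arm, opened the fingers and backed away.

**Last checks:**
- **Lift:** the chuck is raised about 8 mm by both cameras together. The side camera alone gave about 11 mm and the wedge geometry predicts about 8 mm; 4 mm is needed. It leans slightly, which may explain part of that difference.
- **Settled:** two side pictures about 0.6 s apart, with the gripper clear, showed nothing moving.
- **Other things:** the collet and screwdriver looked undisturbed in the last pictures. I did not check the jar and multimeter again at the end, but the arm never touched them.

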